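# Inversion leak check of a capped sample jar

### The job

Leak-check the orange-capped jar that stands under the ring lamp: take it out, turn it upside down in the air (cap pointing steeply down, at least 45 degrees below level) and keep it so for two seconds. Then set it gently back upright on the middle of the balance pan, let go of it, and press the balance's green button fully down once the jar is standing there. Do not let the jar fall and leave the other loose things where they are.

Things in the scene. Friction and masses are not known exactly. Their poses are not given: they have to be found in the camera images.
- jar: closed white plastic jar with an orange screw cap and an orange band: straight round body 52 mm diameter and 86 mm high, a short shoulder, cap 44 mm diameter, 112 mm high overall, about 0.25 kg. It starts upright on the base of the lamp stand, below the ring. Origin: centre of its underside; z runs up to the cap
- jar_cap (a point): centre of the top of the orange cap, 112 mm from the jar's underside along its axis
- stand: fixed stand: white base 16 mm thick, x -80 to +100, y -90 to +90 mm; over the origin a level blue ring lamp (outer diameter 120, inner 64 mm, 235 to 265 mm above the bench), so no grasp from straight above. A steel post (16 mm diameter, 276 mm high) at x = +86, y = 0 mm carries it; front (-x) and sides are open. Origin: at its underside; z up
- balance: fixed bench balance, 180 mm wide (y). A white deck 50 mm high reaches from x = -40 to +130 mm, with the round pan above it at x = +45 mm; a low grey front panel 32 mm high reaches from x = -130 to -40 mm and carries the button. Origin: centre of the underside, on the bench; z up
- pan (a point): centre of the top of the balance's round steel pan (124 mm diameter, 6 mm thick), 62 mm above the bench
- store (a joint): travel of the green round push button (26 mm diameter) on the balance's front panel: 0 = up, 0.006 m = fully down; a spring of about 5 N returns it
- store_top (a point): centre of the top face of the green button; it is pressed straight down
- jar_blue: bystander: the same kind of jar with a blue cap (52 mm diameter, 112 mm high), loose; origin at the centre of its underside
- jar_blue2: bystander: a second blue-capped jar, loose; origin at the centre of its underside
- weight: bystander: small brass calibration weight, 22 mm diameter, 32 mm high, loose, on a rear corner of the stand's base; origin at the centre of its underside
- driver: bystander: red-handled screwdriver, 170 mm long, lying loose on the bench between stand and balance
- pot: bystander: blue ceramic cup, 72 mm diameter, 90 mm high, loose; origin at the centre of its underside
- caseblk: bystander: yellow plastic case 90 x 60 x 30 mm, loose; origin at the centre of its underside
There are look-alikes about, which are no part of the job. Leave any red or turquoise look-alike of the jar alone.

How it is judged:
On the way, in this order (a step that is already met when the one before it is completed fails the run):
1. the jar is held in the air by the gripper, cap down (its axis more than 130 degrees from upright, that is the cap at least 40 degrees below level), for 1.5 s (angle between jar's own z axis and vertical above 2.27 rad and height (world z) of jar_cap above 0.03 m and contact force between the fingers and jar above 0.5 N), for 1.5 s.
2. the jar stands upright on the pan within 25 mm of its centre, released (angle between jar's own z axis and vertical below 0.1 rad and horizontal distance between jar and pan below 0.025 m and z of jar in the frame of pan between -0.005 and 0.005 m and contact force between each of the arm, the fingers and jar below 0.1 N), for 0.3 s.
3. with the jar standing there, the green button is pressed down more than 4 mm (value of joint store above 0.004 m and horizontal distance between jar and pan below 0.025 m and angle between jar's own z axis and vertical below 0.1 rad), for 0.05 s.
At the end, for the whole second after the job is handed in: The orange-capped jar stands at rest, upright within 0.1 rad, its underside on the pan (within 5 mm in height) and within 25 mm of the pan's centre; the green button has been released and is back up (less than 2 mm down) (angle between jar's own z axis and vertical below 0.1 rad and horizontal distance between jar and pan below 0.025 m and z of jar in the frame of pan between -0.005 and 0.005 m and linear speed of jar below 0.02 m/s and value of joint store below 0.002 m); the robot touches nothing.
It fails at once if the jar falls: it moves faster than 0.4 m/s while the gripper does not hold it (linear speed of jar above 0.4 m/s and contact force between the fingers and jar below 0.05 N).
It fails at once if the jar is set down hard: more than 45 N between jar and balance (contact force between jar and balance above 45 N).
It fails at once if another loose thing is moved by more than 30 mm (distance of any of jar_blue, jar_blue2, weight, driver, pot, caseblk from where it was at the start of the episode above 0.03 m).
It also fails if it takes over 61 s, if anything falls off the work surface, if the arm or the gripper's body presses on something with over 40 N, if the wrist force passes 120 N, or if a joint passes its speed limit or range.

### The arm

A 6-joint arm with a two-finger parallel gripper is mounted at the origin on the work surface. World frame = base frame: x ahead of the robot, y to its left, z up, the work surface at z = 0. Lengths are in m, angles in rad, forces in N, time in s.
With the tool pointing down it reaches from about 0.3 to 0.85 m from the base axis. Payload 5.4 kg.
Tool frame: the origin (TCP) lies at the very end of the fingers, on their centre line; the grasp point (between the pads) lies 19 mm behind it; z points along the fingers, y is the direction in which the jaws open and shut (so a half turn about z gives the same grasp; the last joint's range is limited). The gripper opens to 85 mm and grips with 20 to 120 N. Pads are 22 mm wide; open, the fingers measure 114 mm over their backs; the gripper's body (76 mm by 85 mm) begins 54 mm behind the grasp point. The pads swing forward as they close: fully open they stand 13 mm farther back than shut.
Start: joints at [1.036, 0.158, 1.597, -0, 1.386, -0.21], TCP at [0.184, 0.545, 0.231] pointing down, gripper open.
Joint ranges: [-2.91, 2.91], [-0.94, 2.29], [0.18, 2.7], [-1.29, 4.43], [0.17, 2.64], [-3, 3]. Speed limits (rad/s): [2.57, 2.57, 3.14, 3.14, 3.14, 3.14].

### API

Orientations are given as a 3x3 rotation matrix whose columns are the frame's x, y, z axes.
In Python, from bench import sensors, viewer, job_done gives the robot as it stands.
- The arm moves only by the tool jog_arm, never from a script. Its argument "deltas" is a list of rows, each a list of 7 numbers: the opening, from 0 (shut) to 1 (fully open), then the shift along the tool's x, y, z as a fraction of full scale, then the turn, a rotation vector about the tool's x, y, z as a fraction of full scale. In form: [[hand, tx, ty, tz, rx, ry, rz], ...]. A call has 1 to 8 rows; each row is the pose to reach, as a shift and turn from the pose commanded when the call began, along the tool's axes at that moment, turning the shorter way round; what a row does not reach only later rows make up. Full scale, the value 1, is 20 cm for a shift and 360 degrees for a turn. A row lasts 1/10 s, in which the tool goes at most 50 mm and 8.59 degrees, less where a joint would pass 70% of its speed; a pose out of reach is approached as far as the arm can. A call with a number of a shift or a turn outside -1 to 1 is refused whole. A call with a gripper value outside its range is refused whole. The fingers move at their own pace and stop on an object; the grip force is fixed at half the most. Time passes only in rows, so rows that repeat a pose let the fingers close. It gives the time, the measured TCP pose, the force and the opening at its end, in the units of the state.
- sensors.sense(): the state, without advancing time (a new reading comes with each control period).
- viewer.snapshot(name): name is "side" or "top"; returns a dict with "image" (384x512x3 uint8, red, green, blue), "range_z" (384x512 float32, m along the optical axis (not along the pixel's ray), 0 where there is no reading), "fovy" (degrees; the focal length in pixels is half the picture's height over the tangent of half this angle, whatever the lens; pixels are square), "cx", "cy" (the principal point, pixels), "dist" ([k1, k2, p1, p2, k3] as OpenCV has them; the pictures are not rectified), "view" (4x4, takes a point from world to camera coordinates). Camera axes: x right, y down, z forward; pixel columns grow to the right and rows downward; lengths in m; the calibration is good to about 2 mm. A picture is of the moment at which its call begins.
- job_done(): hands the job in, once; it reports no verdict.
The state is a dict: "clock": time; "joints": joint angles; "joint_vel": joint speeds; "joint_torque": joint torques, N m; "ee_pos": TCP position; "tcp_rot": TCP orientation; "force": force on the tool from outside, world axes, zero at the start; "moment": the same for the moment, N m; "width": opening from 0.0 (shut) to 1.0 (fully open).
Only numpy, scipy, OpenCV 4.12 (cv2) and the standard library are available. Lean on these libraries where they do the work, as an engineer would, in place of code of your own. Each camera call takes 0.05 s, during which the arm holds its last target. There are 200 camera calls.

## Working session

There is one attempt and no reset: what is moved stays moved. The work goes in short steps, Python scripts to look and compute and a tool call to move; the robot and the scene stay as the last step left them, time stands still between calls to the robot, and variables do not carry over. Pictures are saved under pics/ and viewed, on a budget of 10 in all, crops included, one or two more only if the job needs it, and the job is handed in when it is done.

Besides the shell and the picture viewer there is one more tool, called as name(argument=value, ...), one argument or row to a line, values as JSON. jog_arm: Moves the arm, as the interface text tells. Shift numbers are shares of 20 cm and turn numbers shares of 360 degrees, none past 1 either way. Its arguments: {"type":"object","properties":{"deltas":{"type":"array"}},"required":["deltas"]}

```bash
mkdir -p pics; ls; python3 - <<'E'
from bench import sensors, viewer
import cv2,numpy as np,pickle
S={}
for n in("side","top"):
    s=viewer.snapshot(n);S[n]=s
    cv2.imwrite(f"pics/{n}0.png",s["image"][:,:,::-1])
    print(n,s["fovy"],s["cx"],s["cy"],s["dist"],np.round(s["view"],3).tolist())
pickle.dump(S,open("s0.pkl","wb"))
print(sensors.sense())
E
```

```text
pics
side 42.669259798181 257.00277060510723 188.64706692876197 [-0.00071608  0.          0.          0.          0.        ] [[0.913, -0.408, -0.014, -0.509], [-0.278, -0.596, -0.753, 0.236], [0.299, 0.691, -0.658, 1.364], [0.0, 0.0, 0.0, 1.0]]
top 43.7632473111574 261.3130978761563 179.90859252190648 [0.01881589 0.         0.         0.         0.        ] [[0.017, -1.0, 0.006, -0.02], [-0.985, -0.017, -0.172, 0.59], [0.172, -0.003, -0.985, 1.41], [0.0, 0.0, 0.0, 1.0]]
{'clock': 0.1, 'joints': array([ 1.03591315e+00,  1.59048790e-01,  1.59812615e+00,  4.99572379e-06,
        1.38617448e+00, -2.10121032e-01]), 'joint_vel': array([-0.00017302, -0.00223801, -0.0032271 , -0.00092086,  0.00024845,
        0.00245545]), 'joint_torque': array([ 1.34300080e-04, -3.96986818e+01, -3.32339752e+01, -2.47734324e-04,
        4.26343366e-03, -1.63620439e-05]), 'ee_pos': array([0.1832191 , 0.54445358, 0.23037015]), 'tcp_rot': array([[-9.47726189e-01,  3.19083470e-01, -8.99718204e-04],
       [ 3.19084523e-01,  9.47725061e-01, -1.50888944e-03],
       [ 3.71223811e-04, -1.71710019e-03, -9.99998457e-01]]), 'force': array([1.30009644, 0.84757211, 0.54975006]), 'moment': array([0.0210238 , 0.00014126, 0.03865455]), 'width': 0.9995749867293424}
```

View pics/side0.png

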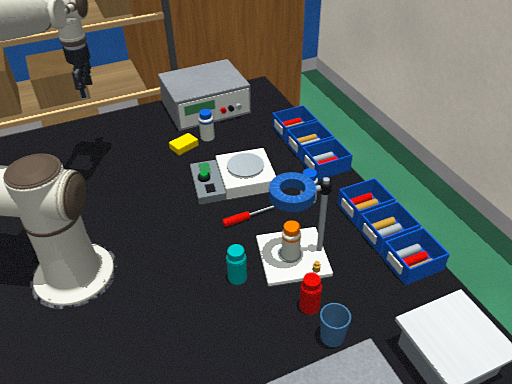

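View pics/top0.png

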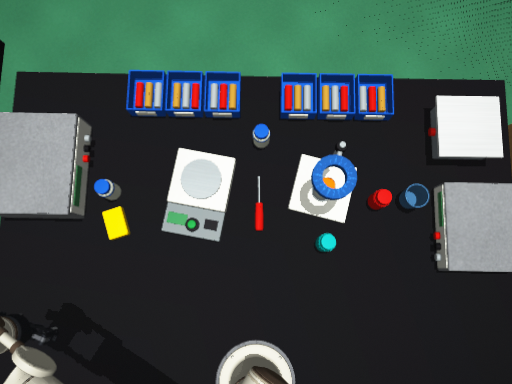

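The side view shows the orange cap at (291,228), the ring at (293,190) and the pan at (245,165). The top view shows the ring at (334,177), the pan at (201,179), the button at (192,224), a turquoise jar at (326,242), a red jar at (381,199), blue jars at (261,135) and (105,188), and the driver at (259,205). Next I'll measure from the point clouds in both views.

```bash
cat > h.py <<'E'
import numpy as np,cv2,pickle
def K(s):
    f=s["image"].shape[0]/2/np.tan(np.radians(s["fovy"]/2)); return np.array([[f,0,s["cx"]],[0,f,s["cy"]],[0,0,1.]])
def cloud(s):
    h,w=s["range_z"].shape; u,v=np.meshgrid(np.arange(w),np.arange(h))
    p=cv2.undistortPoints(np.stack([u,v],-1).reshape(-1,1,2).astype(float),K(s),np.array(s["dist"])).reshape(h,w,2)
    z=s["range_z"].astype(float); c=np.dstack([p*z[...,None],z]); V=np.array(s["view"])
    return (c-V[:3,3])@V[:3,:3]
def proj(s,P):
    V=np.array(s["view"]); return cv2.projectPoints(np.atleast_2d(P).astype(float),cv2.Rodrigues(V[:3,:3])[0],V[:3,3],K(s),np.array(s["dist"]))[0].reshape(-1,2)
def tri(sa,a,sb,b):
    q=[cv2.undistortPoints(np.array([[p]],float),K(s),np.array(s["dist"])).reshape(2,1) for s,p in((sa,a),(sb,b))]
    X=cv2.triangulatePoints(np.array(sa["view"])[:3],np.array(sb["view"])[:3],*q); return X[:3,0]/X[3,0]
def hsv(s): return cv2.cvtColor(s["image"],cv2.COLOR_RGB2HSV)
def circ(P):
    A=np.c_[2*P[:,:2],np.ones(len(P))]; x=np.linalg.lstsq(A,(P[:,:2]**2).sum(1),rcond=None)[0]
    return x[:2],np.sqrt(x[2]+x[:2]@x[:2])
E
python3 - <<'E'
from h import *
S=pickle.load(open("s0.pkl","rb"))
W=dict(orange=((8,20),(150,255),(90,255)),green=((50,75),(120,255),(60,255)),turq=((80,95),(120,255),(50,255)),red=((0,5),(180,255),(80,255)),blue=((100,118),(150,255),(60,255)),yellow=((24,33),(150,255),(80,255)))
for n,s in S.items():
    C=cloud(s);H=hsv(s)
    print(n)
    tab=(C[...,0]>.2)&(C[...,0]<.85)&(abs(C[...,1])<.62)
    for k,r in W.items():
        m=tab.copy()
        for i in range(3): m&=(H[...,i]>=r[i][0])&(H[...,i]<=r[i][1])
        N,L,st,ce=cv2.connectedComponentsWithStats(m.astype(np.uint8))
        for i in range(1,N):
            if st[i,4]<25: continue
            P=C[L==i]; print(k,st[i,4],"px",ce[i].round(1),"min",P.min(0).round(3),"max",P.max(0).round(3),"med",np.median(P,0).round(3))
    # height bands
    for nm,lo,hi in(("pan",.057,.066),("deck",.045,.055),("panel",.028,.036),("base",.012,.02),("ring",.258,.27)):
        m=tab&(C[...,2]>lo)&(C[...,2]<hi)
        N,L,st,ce=cv2.connectedComponentsWithStats(m.astype(np.uint8))
        for i in range(1,N):
            if st[i,4]<120: continue
            P=C[L==i]; r=cv2.minAreaRect((P[:,:2]*1000).astype(np.float32)); print(nm,st[i,4],ce[i].round(1),"rect mm",np.round(r[0],1),np.round(r[1],1),round(r[2],1),"z",np.median(P[:,2]).round(4))
E
```

```text
side
orange 224 px [291.3 227.8] min [ 0.55  -0.223 -0.   ] max [ 0.637 -0.065  0.135] med [ 0.569 -0.204  0.129]
orange 37 px [291.2 240.1] min [ 0.545 -0.228  0.021] max [ 0.588 -0.135  0.103] med [ 0.562 -0.221  0.096]
orange 36 px [316.3 265.9] min [ 0.599 -0.292  0.025] max [ 0.615 -0.275  0.052] med [ 0.606 -0.284  0.037]
green 197 px [198.7 107.2] min [0.505 0.526 0.066] max [0.62  0.546 0.108] med [0.556 0.535 0.089]
green 130 px [204.  169.4] min [0.446 0.183 0.03 ] max [0.494 0.279 0.06 ] med [0.468 0.24  0.037]
turq 740 px [236.2 264. ] min [ 0.383 -0.231 -0.003] max [ 0.44  -0.082  0.118] med [ 0.403 -0.219  0.077]
red 213 px [235.6 218.3] min [ 0.444 -0.019 -0.004] max [0.529 0.028 0.035] med [ 0.484 -0.009  0.023]
red 576 px [310.5 291.9] min [ 0.514 -0.395 -0.002] max [ 0.584 -0.304  0.119] med [ 0.533 -0.381  0.088]
blue 106 px [204.8 113.5] min [0.537 0.429 0.068] max [0.578 0.536 0.118] med [0.557 0.449 0.112]
blue 2384 px [295.9 174.2] min [ 0.511 -0.259 -0.004] max [0.85  0.5   0.272] med [ 0.602 -0.166  0.247]
blue 1509 px [379.  237.8] min [ 0.8   -0.417 -0.002]
[... 3989 characters left out ...]
in [ 0.513 -0.502 -0.   ] max [ 0.576 -0.435  0.097] med [ 0.549 -0.479  0.014]
yellow 649 px [115.3 222.7] min [ 0.339 -0.005 -0.001] max [0.506 0.485 1.491] med [0.454 0.432 0.03 ]
pan 1058 [200.6 177.9] rect mm [592.2 175.1] [122.  121.3] 20.0 z 0.062
deck 1687 [201.4 179.7] rect mm [591.7 173.8] [180.7 170. ] 80.2 z 0.0503
panel 1213 [193.6 220.4] rect mm [464.3 195.9] [180.2  90.3] 80.1 z 0.0325
panel 454 [114.7 222.5] rect mm [455.  433.5] [91.7 62.9] 17.6 z 0.0313
base 1363 [314.5 194.3] rect mm [ 577.  -201.8] [179.8 180.5] 76.4 z 0.0165
base 208 [334.7 174.9] rect mm [ 616.2 -239.9] [71.8 50.4] 51.0 z 0.0166
ring 1074 [334.3 175.9] rect mm [ 567.3 -199. ] [115.4 116.5] 23.4 z 0.2657
```

```bash
python3 - <<'E'
from h import *
from scipy.optimize import least_squares
S=pickle.load(open("s0.pkl","rb"))
def fitc(P,r):
    f=least_squares(lambda c:np.hypot(*(P[:,:2]-c).T)-r,P[:,:2].mean(0)+[.02,.02],loss="soft_l1",f_scale=.002); return f.x.round(4),np.sqrt(np.mean(f.fun**2)).round(4)
for n,s in S.items():
    C=cloud(s);H=hsv(s)
    def near(c,r,lo,hi): 
        d=np.hypot(C[...,0]-c[0],C[...,1]-c[1]); return (d<r)&(C[...,2]>lo)&(C[...,2]<hi)
    for nm,c in(("jar",(.567,-.2)),("turq",(.413,-.205)),("red",(.545,-.37)),("b1",(.73,-.006)),("b2",(.555,.455))):
        lo=.016 if nm=="jar" else 0
        m=near(c,.04,lo+.015,lo+.08); t=near(c,.04,lo+.1,lo+.125)
        print(n,nm,"body",m.sum(),fitc(C[m],.026) if m.sum()>30 else "","cap top: n",t.sum(),end=" ")
        if t.sum()>20:
            P=C[t];zt=np.percentile(P[:,2],90);Q=P[P[:,2]>zt-.006]; (x,y),r=cv2.minEnclosingCircle((Q[:,:2]*1000).astype(np.float32)); print("ztop",zt.round(4),"mean",Q[:,:2].mean(0).round(4),"encl",round(x,1),round(y,1),round(r,1))
        else: print()
    for nm,c,r,lo,hi in(("pan",(.593,.175),.075,.058,.068),("button",(.452,.199),.02,.042,.075),("ring",(.567,-.2),.08,.258,.275),("post",(.651,-.219),.015,.05,.3),("weight",(.61,-.284),.03,.022,.06),("driver",(.53,0),.1,.006,.05)):
        P=C[near(c,r,lo,hi)]
        if len(P)<5: print(n,nm,len(P));continue
        (x,y),rr=cv2.minEnclosingCircle((P[:,:2]*1000).astype(np.float32)); b=cv2.minAreaRect((P[:,:2]*1000).astype(np.float32))
        print(n,nm,len(P),"mean",P.mean(0).round(4),"encl",round(x,1),round(y,1),round(rr,1),"zmax",np.percentile(P[:,2],97).round(4),"rect",np.round(b[0],0),np.round(b[1],0),round(b[2]))
    if n=="side":a=0
# pixel triangulation of pan and button centres by intensity masks
for nm,z0 in(("pan",(.592,.1745,.062)),("cap",(.567,-.2,.128)),("button",(.452,.199,.045))):
    print(nm,[proj(s,z0).round(1).tolist() for s in S.values()])
s=S["side"];t=S["top"]
o=cv2.resize(s["image"][150:310,180:350],None,fx=4,fy=3.75,interpolation=cv2.INTER_CUBIC)
p=cv2.resize(t["image"][130:250,160:370],None,fx=3.8,fy=3.8)
cv2.imwrite("pics/side_crop.png",o[:,:,::-1])
E
```

```text
side jar body 299 (array([ 0.5731, -0.199 ]), np.float64(0.0014)) cap top: n 201 ztop 0.1317 mean [ 0.5716 -0.2022] encl 571.3 -200.9 22.6
side turq body 298 (array([ 0.4094, -0.202 ]), np.float64(0.0013)) cap top: n 220 ztop 0.1158 mean [ 0.4086 -0.2039] encl 408.5 -202.9 23.6
side red body 293 (array([ 0.5422, -0.366 ]), np.float64(0.0013)) cap top: n 259 ztop 0.1156 mean [ 0.541  -0.3687] encl 540.8 -367.1 23.4
side b1 body 18  cap top: n 113 ztop 0.1168 mean [ 0.7348 -0.0056] encl 736.5 -6.5 23.1
side b2 body 205 (array([0.5601, 0.4578]), np.float64(0.003)) cap top: n 98 ztop 0.1165 mean [0.5585 0.4547] encl 560.2 455.3 23.9
side pan 692 mean [0.5946 0.1723 0.0639] encl 597.8 179.3 67.6 zmax 0.0676 rect [596. 176.] [126. 125.] 87
side button 70 mean [0.4537 0.1944 0.0514] encl 453.4 197.4 17.6 zmax 0.0592 rect [455. 196.] [33. 30.] 6
side ring 1010 mean [ 0.5701 -0.2033  0.2658] encl 578.4 -201.8 67.4 zmax 0.2694 rect [ 570. -199.] [121. 118.] 29
side post 443 mean [ 0.6499 -0.2236  0.1853] encl 650.7 -219.4 14.7 zmax 0.2779 rect [ 650. -220.] [27. 26.] 4
side weight 78 mean [ 0.
[... 808 characters left out ...]
555.9 455.1 22.8
top pan 1152 mean [0.5918 0.1742 0.0627] encl 596.2 165.3 71.3 zmax 0.0673 rect [591. 172.] [128. 123.] 58
top button 114 mean [0.453  0.1976 0.0501] encl 452.3 198.7 19.4 zmax 0.0591 rect [453. 198.] [36. 34.] 1
top ring 1155 mean [ 0.5694 -0.1994  0.2657] encl 577.7 -200.8 69.2 zmax 0.2704 rect [ 571. -202.] [117. 125.] 37
top post 126 mean [ 0.6487 -0.2166  0.2603] encl 650.9 -218.9 14.8 zmax 0.2796 rect [ 650. -219.] [29. 27.] 67
top weight 3
top driver 506 mean [0.5125 0.0035 0.0184] encl 530.0 -0.0 99.9 zmax 0.0464 rect [525.  -0.] [177. 199.] 5
pan [[[244.5, 164.6]], [[200.6, 177.8]]]
cap [[[290.0, 226.7]], [[327.2, 184.5]]]
button [[[202.4, 175.8]], [[191.4, 224.3]]]
```

jog_arm(
  deltas=[
    [1, 0, 0, -0.3, 0, 0, 0],
    [1, 0, 0, -0.3, 0, 0, 0],
    [1, 0, 0, -0.3, 0, 0, 0],
    [1, 0, 0, -0.3, 0, 0, 0],
  ],
)

```text
clock: 0.5
ee_pos: [0.1833, 0.5446, 0.2903]
tcp_rot: [[-0.948, 0.319, -0.001], [0.319, 0.948, -0.001], [0.0, -0.001, -1.0]]
force: [-0.4, -0.5, -0.8]
width: 1.002
```

The orange jar is at about (0.571,-0.200); the two views differ by about 3 mm in x. The pan is at (0.594,0.175,0.062) and the button at (0.453,0.198). The turquoise jar blocks a radial approach, so I will come in from the +y side with the tool nearly level.

```bash
cat > m.py <<'E'
import numpy as np
from scipy.spatial.transform import Rotation as R
from bench import sensors
def rot(head,tilt,xs=-1):
    """tool z at heading/tilt-below-level (deg), jaws level, tool x up (xs=1) or down (-1)"""
    h,d=np.radians([head,tilt]); z=np.array([np.cos(d)*np.cos(h),np.cos(d)*np.sin(h),-np.sin(d)])
    y=-xs*np.array([-np.sin(h),np.cos(h),0]); return np.c_[np.cross(y,z),y,z]
def delta(p,Rt):
    s=sensors.sense(); A=s["tcp_rot"]; t=A.T@(np.array(p)-s["ee_pos"])/.2; w=R.from_matrix(A.T@Rt).as_rotvec()/(2*np.pi)
    print("d",t.round(4).tolist(),w.round(4).tolist(),"rows",(np.linalg.norm(t)*4).round(1),(np.linalg.norm(w)*360/8.59).round(1)); return t,w
def st():
    s=sensors.sense(); print("t",round(s["clock"],2),"q",s["joints"].round(4).tolist(),"p",s["ee_pos"].round(4).tolist(),"z",s["tcp_rot"][:,2].round(3),"F",s["force"].round(1),"w",round(s["width"],3)); return s
E
python3 - <<'E'
from m import *
st(); delta([.42,.05,.30],rot(0,40))
E
```

```text
t 0.5 q [1.0359, 0.125, 1.5181, -0.0, 1.4998, -0.2101] p [0.1833, 0.5446, 0.2903] z [-0.001 -0.001 -1.   ] F [-0.4 -0.5 -0.8] w 1.002
d [-1.9106, -1.9662, -0.0469] [-0.0227, -0.1377, -0.0483] rows 11.0 6.2
```

jog_arm(
  deltas=[
    [1, -0.12, -0.12, 0, 0, 0, 0],
    [1, -0.24, -0.24, 0, 0, 0, 0],
    [1, -0.36, -0.36, 0, 0, 0, 0],
    [1, -0.48, -0.49, 0, 0, -0.02, 0],
    [1, -0.6, -0.61, 0, 0, -0.035, -0.01],
    [1, -0.72, -0.73, 0, -0.01, -0.05, -0.02],
    [1, -0.84, -0.85, 0, -0.01, -0.06, -0.02],
    [1, -0.95, -0.97, -0.02, -0.01, -0.07, -0.024],
  ],
)

```text
clock: 1.3
ee_pos: [0.301, 0.2985, 0.2924]
tcp_rot: [[-0.89, 0.163, 0.426], [0.158, 0.986, -0.049], [-0.428, 0.024, -0.903]]
force: [0.7, -0.6, 0.6]
width: 0.997
```

```bash
python3 - <<'E'
from m import *
st(); delta([.42,.05,.30],rot(0,40))
E
```

```text
t 1.3 q [0.729, -0.4865, 2.1017, -0.3454, 1.2395, -0.6066] p [0.301, 0.2985, 0.2924] z [ 0.426 -0.049 -0.903] F [ 0.7 -0.6  0.6] w 0.997
d [-0.7417, -1.1274, 0.2796] [-0.0131, -0.068, -0.0231] rows 5.5 3.1
```

```bash
cat > k.py <<'E'
import numpy as np
from scipy.spatial.transform import Rotation as R
from scipy.optimize import least_squares
Q=[([1.03591315,.15904879,1.59812615,0,1.38617448,-.21012103],[.1832191,.54445358,.23037015]),([1.0359,.125,1.5181,0,1.4998,-.2101],[.1833,.5446,.2903]),([.729,-.4865,2.1017,-.3454,1.2395,-.6066],[.301,.2985,.2924])]
C=R.from_euler('z',-np.pi/2) # constant
def fk(q,k):
    d1,a1,a2,f,ph,d6=k
    r=a1+a2*np.sin(q[1])+f*np.sin(q[1]+q[2]+ph); z=d1+a2*np.cos(q[1])+f*np.cos(q[1]+q[2]+ph)
    Rt=(R.from_euler('ZYZYZ',[q[0],q[1]+q[2],q[3],q[4],q[5]])*C).as_matrix()
    return np.array([r*np.cos(q[0]),r*np.sin(q[0]),z])+d6*Rt[:,2],Rt
E
python3 - <<'E'
from k import *; from m import st
s=st(); 
for sg in(1,-1):
    print(fk(s["joints"],[0]*6)[1].round(3).tolist(),s["tcp_rot"].round(3).tolist()); break
for x0 in([.4,0,.4,.45,0,.25],[.35,.0,.45,.4,-.1,.2]):
    f=least_squares(lambda k:np.concatenate([fk(q,k)[0]-p for q,p in Q]+[1e-3*(np.array(k)-x0)]),x0); print(f.x.round(3),np.abs(f.fun[:9]).max())
E
```

```text
t 1.3 q [0.729, -0.4865, 2.1017, -0.3454, 1.2395, -0.6066] p [0.301, 0.2985, 0.2924] z [ 0.426 -0.049 -0.903] F [ 0.7 -0.6  0.6] w 0.997Traceback (most recent call last):
  File "<stdin>", line 4, in <module>
  File "k.py", line 9, in fk
    Rt=(R.from_euler('ZYZYZ',[q[0],q[1]+q[2],q[3],q[4],q[5]])*C).as_matrix()
        ~~~~~~~~~~~~^^^^^^^^^^^^^^^^^^^^^^^^^^^^^^^^^^^^^^^^^
  File "scipy/spatial/transform/_rotation.pyx", line 1413, in scipy.spatial.transform._rotation.Rotation.from_euler
ValueError: Expected axis specification to be a non-empty string of upto 3 characters, got ZYZYZ
```

jog_arm(
  deltas=[
    [1, -0.14, -0.2, 0.05, 0, -0.02, -0.01],
    [1, -0.28, -0.4, 0.1, 0, -0.03, -0.015],
    [1, -0.42, -0.6, 0.16, -0.01, -0.05, -0.02],
    [1, -0.56, -0.8, 0.21, -0.013, -0.068, -0.023],
    [1, -0.65, -0.97, 0.24, -0.013, -0.068, -0.023],
    [1, -0.65, -0.97, 0.24, -0.013, -0.068, -0.023],
  ],
)

```text
clock: 1.9
ee_pos: [0.4439, 0.1036, 0.2955]
tcp_rot: [[-0.661, 0.017, 0.751], [0.007, 1.0, -0.017], [-0.751, -0.006, -0.661]]
force: [0.3, -0.1, -0.1]
width: 0.995
```

```bash
sed -i "s/R.from_euler('ZYZYZ'.*\*C)/R.from_euler('ZYZ',[q[0],q[1]+q[2],q[3]])*R.from_euler('YZ',[q[4],q[5]])*C)/" k.py
python3 - <<'E'
from k import *; from m import st
s=st(); Q.append((s["joints"],s["ee_pos"]))
print(fk(s["joints"],[0]*6)[1].round(3).tolist(),s["tcp_rot"].round(3).tolist())
for x0 in([.4,0,.4,.45,0,.25],[.35,.0,.45,.4,-.1,.2]):
    f=least_squares(lambda k:np.concatenate([fk(q,k)[0]-p for q,p in Q]+[1e-4*(np.array(k)-x0)]),x0); print(f.x.round(4).tolist(),np.abs(f.fun[:12]).max())
E
```

```text
t 1.9 q [-0.0531, -0.9419, 2.474, 0.0335, 0.7608, -1.6237] p [0.4439, 0.1036, 0.2955] z [ 0.751 -0.017 -0.661] F [ 0.3 -0.1 -0.1] w 0.995
[[0.661, -0.017, 0.751], [-0.007, -1.0, -0.017], [0.751, 0.006, -0.661]] [[-0.661, 0.017, 0.751], [0.007, 1.0, -0.017], [-0.751, -0.006, -0.661]]
[0.2615, -0.0378, 0.1908, 0.5883, 0.1434, 0.0304] 0.12491142381937718
[0.2615, -0.0378, 0.1908, 0.5883, 0.1434, 0.0304] 0.12491142364218766
```

```bash
sed -i "s/'z',-np.pi/'z',np.pi/; s/d1,a1,a2,f,ph,d6=k/d1,a1,a2,f,ph,d6,b=k/; s/np.array(\[r\*np.cos(q\[0\]),r\*np.sin(q\[0\]),z\])/np.array([r*np.cos(q[0])-b*np.sin(q[0]),r*np.sin(q[0])+b*np.cos(q[0]),z])/" k.py
python3 - <<'E'
from k import *; from m import st
s=st(); Q.append((s["joints"],s["ee_pos"]))
print(np.abs(fk(s["joints"],[0]*7)[1]-s["tcp_rot"]).max())
for x0 in([.4,0,.4,.45,0,.25,.12],[.35,.0,.45,.4,-.1,.2,.12]):
    f=least_squares(lambda k:np.concatenate([fk(q,k)[0]-p for q,p in Q]+[1e-4*(np.array(k)-x0)]),x0); print(f.x.round(4).tolist(),np.abs(f.fun[:12]).max())
E
```

```text
t 1.9 q [-0.0531, -0.9419, 2.474, 0.0335, 0.7608, -1.6237] p [0.4439, 0.1036, 0.2955] z [ 0.751 -0.017 -0.661] F [ 0.3 -0.1 -0.1] w 0.995
2.42861286636753e-16
[0.2982, -0.0, 0.3857, 0.5214, 0.092, 0.3054, 0.1199] 5.421371831382249e-05
[0.2982, -0.0, 0.3857, 0.5214, 0.092, 0.3054, 0.1199] 5.421924177162474e-05
```

```bash
cat >> k.py <<'E'
KK=[0.2982,0,0.3857,0.5214,0.092,0.3054,0.1199]
LO=np.array([-2.91,-.94,.18,-1.29,.17,-3]);HI=np.array([2.91,2.29,2.7,4.43,2.64,3])
def ik(p,Rt,q0):
    def e(q):
        a,b=fk(q,KK); return np.concatenate([(a-p)*5,(R.from_matrix(b.T@Rt)).as_rotvec()])
    f=least_squares(e,np.clip(q0,LO+.02,HI-.02),bounds=(LO,HI)); return f.x,np.abs(f.fun).max()
def wc(q): return fk(q,KK[:5]+[0,KK[6]])[0]
E
python3 - <<'E'
from k import *; from m import rot
J=np.array([.571,-.2,.071])
q0=[-.3,-.3,2.2,0,.8,-1.6]
for xs in(-1,1):
  for h in(-60,-50,-40,-30):
    for d in(10,20,30):
        Rt=rot(h,d,xs); g=Rt[:,2]; out=[]
        for back in(0,.06,.12):
            p=J+(.022-back)*g; best=min((ik(p,Rt,np.array(q)) for q in(q0,[-.3,-.3,2.2,0,.8,1.6],[-.3,-.3,2.2,-1,.8,-xs],[-.3,-.3,2.2,3.1,.8,0])),key=lambda r:r[1])
            out.append((round(best[1],3),best[0].round(2).tolist()))
        print(xs,h,d,out[0],[o[0] for o in out[1:]],out[2][1][1],"wc z",wc(out[0][1])[2].round(2))
E
```

```text
-1 -60 10 (np.float64(0.0), [-0.18, 0.64, 2.04, 4.13, 1.12, 1.19]) [np.float64(0.0), np.float64(0.0)] 0.54 wc z 0.12
-1 -60 20 (np.float64(0.0), [-0.21, 0.51, 2.07, 4.25, 0.9, 1.05]) [np.float64(0.0), np.float64(0.032)] 0.34 wc z 0.17
-1 -60 30 (np.float64(0.005), [-0.24, 0.41, 2.08, 4.43, 0.7, 0.84]) [np.float64(0.05), np.float64(0.104)] 0.17 wc z 0.21
-1 -50 10 (np.float64(0.0), [-0.28, 0.6, 2.15, 3.82, 1.08, 1.32]) [np.float64(0.0), np.float64(0.0)] 0.46 wc z 0.12
-1 -50 20 (np.float64(0.0), [-0.29, 0.46, 2.18, 3.92, 0.82, 1.2]) [np.float64(0.0), np.float64(0.0)] 0.22 wc z 0.17
-1 -50 30 (np.float64(0.0), [-0.32, 0.34, 2.17, 4.12, 0.58, 0.97]) [np.float64(0.0), np.float64(0.013)] 0.03 wc z 0.21
-1 -40 10 (np.float64(0.0), [-0.4, 0.56, 2.23, 3.48, 1.07, 1.46]) [np.float64(0.0), np.float64(0.0)] 0.4 wc z 0.12
-1 -40 20 (np.float64(0.0), [-0.41, 0.41, 2.26, 3.53, 0.77, 1.38]) [np.float64(0.0), np.float64(0.0)] 0.1 wc z 0.17
-1 -40 30 (np.float64(0.0), [-0.43, 0.29, 2.25, 3.66, 0.48, 1.24]) [np.float64(0.0), np.float64(0.0)] -0.11 wc z 0.21
-1 -30 10 (np.float64(0.0), [-0.55, 0.54, 2.
[... 1011 characters left out ...]
1
1 -40 10 (np.float64(0.0), [-0.4, 0.56, 2.23, 3.48, 1.07, -1.69]) [np.float64(0.0), np.float64(0.0)] 0.4 wc z 0.12
1 -40 20 (np.float64(0.0), [-0.41, 0.41, 2.26, 3.53, 0.77, -1.76]) [np.float64(0.0), np.float64(0.0)] 0.1 wc z 0.17
1 -40 30 (np.float64(0.0), [-0.43, 0.29, 2.25, 3.66, 0.48, -1.9]) [np.float64(0.0), np.float64(0.0)] -0.11 wc z 0.21
1 -30 10 (np.float64(0.0), [-0.55, 0.54, 2.29, 3.11, 1.08, -1.56]) [np.float64(0.0), np.float64(0.0)] 0.36 wc z 0.12
1 -30 20 (np.float64(0.0), [-0.55, 0.38, 2.31, 3.11, 0.77, -1.56]) [np.float64(0.0), np.float64(0.0)] -0.01 wc z 0.17
1 -30 30 (np.float64(0.0), [-0.55, 0.26, 2.3, 3.1, 0.46, -1.54]) [np.float64(0.0), np.float64(0.0)] -0.24 wc z 0.21
```

```bash
cat > plan.py <<'E'
from k import *; from m import rot
def rel(qs,q0,hand):
    "rows for poses fk(qs) relative to fk(q0)"
    p0,A=fk(q0,KK); o=[]
    for q in qs:
        p,B=fk(q,KK); o.append([hand]+(A.T@(p-p0)/.2).round(3).tolist()+(R.from_matrix(A.T@B).as_rotvec()/(2*np.pi)).round(3).tolist())
    return o
def calls(path,hand,n=8):
    for i in range(0,len(path)-1,n):
        print("CALL",rel(path[i+1:i+1+n],path[i],hand))
def dens(a,b,maxang=8.3,maxd=.045):
    n=1
    while 1:
        P=[a+(b-a)*t for t in np.linspace(0,1,n+1)]; F=[fk(q,KK) for q in P]
        if all(np.degrees(R.from_matrix(F[i][1].T@F[i+1][1]).magnitude())<maxang and np.linalg.norm(F[i][0]-F[i+1][0])<maxd and np.all(np.abs(P[i+1]-P[i])<.15) for i in range(n)): return P
        n+=1
E
python3 - <<'E'
from plan import *; from m import st
s=st(); q=s["joints"]
J=np.array([.571,-.2,.071]); Rt=rot(-40,20,1); 
g,e=ik(J+(.022-.13)*Rt[:,2],Rt,np.array([-.41,.3,2.3,3.5,.8,-1.76])); print("pre",g.round(3),e,fk(g,KK)[0].round(3))
q1=np.array([.2,-.6,2.3,.3,.85,-1.6]); q2=np.array([.0,-.3,2.3,1.7,.8,-1.7]); 
via=g.copy(); via[1]-=.35;via[0]+=.15
P=[q]
for b in(q1,q2,via,g): P+=dens(P[-1],b)[1:]
print(len(P))
for x in P[::3]: print(x.round(2),fk(x,KK)[0].round(2),wc(x).round(2))
calls(P[:25],1)
np.save("path.npy",P)
E
```

```text
t 1.9 q [-0.0531, -0.9419, 2.474, 0.0335, 0.7608, -1.6237] p [0.4439, 0.1036, 0.2955] z [ 0.751 -0.017 -0.661] F [ 0.3 -0.1 -0.1] w 0.995
pre [-0.266  0.068  2.536  3.755  0.752 -1.89 ] 6.568178860402351e-11 [ 0.493 -0.135  0.108]
37
[-0.05 -0.94  2.47  0.03  0.76 -1.62] [0.44 0.1  0.3 ] [0.21 0.11 0.5 ]
[ 0.1  -0.74  2.37  0.19  0.81 -1.61] [0.43 0.21 0.27] [0.24 0.14 0.5 ]
[ 0.18 -0.57  2.3   0.43  0.85 -1.61] [0.42 0.29 0.26] [0.27 0.17 0.49]
[ 0.13 -0.49  2.3   0.81  0.83 -1.64] [0.43 0.34 0.27] [0.29 0.16 0.47]
[ 0.07 -0.41  2.3   1.19  0.82 -1.66] [0.47 0.36 0.3 ] [0.31 0.14 0.44]
[ 0.02 -0.33  2.3   1.57  0.8  -1.69] [0.52 0.35 0.33] [0.33 0.13 0.42]
[-0.02 -0.3   2.33  1.97  0.79 -1.73] [0.56 0.31 0.37] [0.33 0.11 0.39]
[-0.04 -0.29  2.38  2.39  0.78 -1.76] [0.59 0.25 0.4 ] [0.32 0.11 0.37]
[-0.06 -0.29  2.43  2.8   0.77 -1.8 ] [0.61 0.15 0.4 ] [0.31 0.1  0.35]
[-0.09 -0.29  2.47  3.21  0.76 -1.84] [0.6  0.06 0.37] [0.3  0.1  0.33]
[-0.11 -0.28  2.52  3.62  0.75 -1.88] [ 0.56 -0.04  0.32] [0.28 0.09 0.31]
[-0.18 -0.14  2.54  3.76  0.75 -1.89] [ 0.53 -0.09  0.22] [0.28 0.07 0.
[... 572 characters left out ...]
 -0.145, 0.193, 0.063, -0.036, -0.003, 0.05], [1, -0.225, 0.238, 0.067, -0.047, -0.005, 0.066], [1, -0.319, 0.269, 0.062, -0.059, -0.008, 0.083], [1, -0.426, 0.285, 0.05, -0.07, -0.012, 0.1], [1, -0.541, 0.282, 0.032, -0.081, -0.016, 0.118], [1, -0.663, 0.26, 0.007, -0.092, -0.022, 0.135]]
CALL [[1, -0.054, 0.091, -0.018, -0.014, -0.004, 0.015], [1, -0.123, 0.175, -0.05, -0.028, -0.009, 0.031], [1, -0.207, 0.251, -0.094, -0.042, -0.014, 0.046], [1, -0.304, 0.315, -0.151, -0.056, -0.019, 0.061], [1, -0.411, 0.364, -0.222, -0.069, -0.025, 0.076], [1, -0.526, 0.398, -0.304, -0.083, -0.032, 0.09], [1, -0.646, 0.414, -0.397, -0.097, -0.038, 0.105], [1, -0.768, 0.411, -0.5, -0.111, -0.045, 0.119]]
```

jog_arm(
  deltas=[
    [1, 0.034, 0.169, 0.017, -0.012, 0.008, 0.002],
    [1, 0.074, 0.341, 0.025, -0.024, 0.017, 0.003],
    [1, 0.121, 0.514, 0.025, -0.035, 0.026, 0.004],
    [1, 0.175, 0.687, 0.018, -0.045, 0.035, 0.005],
    [1, 0.236, 0.86, 0.002, -0.056, 0.045, 0.006],
    [1, 0.238, 0.956, 0.012, -0.066, 0.049, 0.023],
  ],
)

```text
clock: 2.5
ee_pos: [0.4159, 0.2992, 0.2592]
tcp_rot: [[-0.865, -0.138, 0.483], [0.083, 0.909, 0.408], [-0.495, 0.393, -0.775]]
force: [0.1, 0.1, 0.6]
width: 0.999
```

```bash
python3 - <<'E'
from plan import *; from m import st
s=st(); P=list(np.load("path.npy"))
calls([P[6]]+P[7:],1,8); print((fk(P[6],KK)[0]-s["ee_pos"]).round(4))
E
```

```text
t 2.5 q [0.1926, -0.5723, 2.2966, 0.4253, 0.8445, -1.6] p [0.4159, 0.2992, 0.2592] z [ 0.483  0.408 -0.775] F [0.1 0.1 0.6] w 0.999
CALL [[1, -0.011, 0.08, 0.039, -0.013, 0.001, 0.016], [1, -0.04, 0.156, 0.067, -0.025, 0.002, 0.032], [1, -0.084, 0.223, 0.087, -0.037, 0.002, 0.048], [1, -0.145, 0.28, 0.099, -0.049, 0.001, 0.065], [1, -0.22, 0.323, 0.104, -0.06, -0.001, 0.082], [1, -0.308, 0.352, 0.103, -0.071, -0.003, 0.099], [1, -0.406, 0.363, 0.096, -0.082, -0.006, 0.116], [1, -0.513, 0.355, 0.085, -0.093, -0.01, 0.134]]
CALL [[1, -0.094, 0.07, 0.005, -0.012, -0.005, 0.017], [1, -0.204, 0.133, -0.001, -0.024, -0.01, 0.033], [1, -0.273, 0.207, -0.036, -0.038, -0.014, 0.048], [1, -0.355, 0.27, -0.083, -0.052, -0.019, 0.063], [1, -0.449, 0.319, -0.142, -0.065, -0.024, 0.078], [1, -0.552, 0.352, -0.213, -0.079, -0.03, 0.093], [1, -0.661, 0.368, -0.294, -0.093, -0.036, 0.108], [1, -0.774, 0.364, -0.386, -0.107, -0.043, 0.123]]
CALL [[1, -0.094, 0.115, -0.034, -0.014, -0.007, 0.014], [1, -0.201, 0.224, -0.085, -0.029, -0.013, 0.028], [1, -0.319, 0.322, -0.151, -0.043, -0.02, 0.042], [1, -0.446, 0.409, -0.232, -0.058, -0.028, 0.056], [1, -0.58, 0.481, -0.329, -0.073, -0.035, 0.07], [1, -0.717, 0.537, -0.441, -0.088, -0.043, 0.083], [1, -0.856, 0.576, -0.565, -0.103, -0.051, 0.096], [1, -0.994, 0.596, -0.702, -0.118, -0.059, 0.109]]
CALL [[1, -0.107, 0.165, -0.029, -0.016, -0.007, 0.013], [1, -0.293, 0.257, -0.018, -0.021, -0.017, 0.009], [1, -0.477, 0.353, -0.023, -0.027, -0.027, 0.006], [1, -0.658, 0.451, -0.042, -0.033, -0.038, 0.003], [1, -0.836, 0.549, -0.078, -0.039, -0.048, -0.0], [1, -1.01, 0.647, -0.128, -0.044, -0.058, -0.003]]
[ 0.0018 -0.0043 -0.0021]
```

jog_arm(
  deltas=[
    [1, -0.011, 0.08, 0.039, -0.013, 0.001, 0.016],
    [1, -0.04, 0.156, 0.067, -0.025, 0.002, 0.032],
    [1, -0.084, 0.223, 0.087, -0.037, 0.002, 0.048],
    [1, -0.145, 0.28, 0.099, -0.049, 0.001, 0.065],
    [1, -0.22, 0.323, 0.104, -0.06, -0.001, 0.082],
    [1, -0.308, 0.352, 0.103, -0.071, -0.003, 0.099],
    [1, -0.406, 0.363, 0.096, -0.082, -0.006, 0.116],
    [1, -0.513, 0.355, 0.085, -0.093, -0.01, 0.134],
  ],
)

```text
clock: 3.3
ee_pos: [0.5044, 0.3595, 0.3253]
tcp_rot: [[-0.761, 0.274, 0.588], [0.643, 0.203, 0.738], [0.083, 0.94, -0.331]]
force: [0.1, 0.7, 0.1]
width: 0.998
```

jog_arm(
  deltas=[
    [1, -0.094, 0.07, 0.005, -0.012, -0.005, 0.017],
    [1, -0.204, 0.133, -0.001, -0.024, -0.01, 0.033],
    [1, -0.273, 0.207, -0.036, -0.038, -0.014, 0.048],
    [1, -0.355, 0.27, -0.083, -0.052, -0.019, 0.063],
    [1, -0.449, 0.319, -0.142, -0.065, -0.024, 0.078],
    [1, -0.552, 0.352, -0.213, -0.079, -0.03, 0.093],
    [1, -0.661, 0.368, -0.294, -0.093, -0.036, 0.108],
    [1, -0.774, 0.364, -0.386, -0.107, -0.043, 0.123],
  ],
)

```text
clock: 4.1
ee_pos: [0.5966, 0.2174, 0.4067]
tcp_rot: [[-0.34, 0.183, 0.923], [0.583, -0.729, 0.359], [0.738, 0.66, 0.141]]
force: [-0.1, 0.4, 0.1]
width: 0.998
```

```bash
python3 - <<'E'
from plan import *; from m import st
s=st(); P=list(np.load("path.npy")); print(P[22].round(3),(fk(P[22],KK)[0]-s["ee_pos"]).round(4))
E
```

```text
t 4.1 q [-0.0391, -0.2997, 2.3986, 2.5428, 0.7766, -1.7861] p [0.5966, 0.2174, 0.4067] z [0.923 0.359 0.141] F [-0.1  0.4  0.1] w 0.998
[-0.047 -0.293  2.395  2.522  0.781 -1.776] [ 0.0019 -0.0003 -0.0025]
```

jog_arm(
  deltas=[
    [1, -0.094, 0.115, -0.034, -0.014, -0.007, 0.014],
    [1, -0.201, 0.224, -0.085, -0.029, -0.013, 0.028],
    [1, -0.319, 0.322, -0.151, -0.043, -0.02, 0.042],
    [1, -0.446, 0.409, -0.232, -0.058, -0.028, 0.056],
    [1, -0.58, 0.481, -0.329, -0.073, -0.035, 0.07],
    [1, -0.717, 0.537, -0.441, -0.088, -0.043, 0.083],
    [1, -0.856, 0.576, -0.565, -0.103, -0.051, 0.096],
    [1, -0.994, 0.596, -0.702, -0.118, -0.059, 0.109],
  ],
)

```text
clock: 4.9
ee_pos: [0.5566, -0.036, 0.319]
tcp_rot: [[-0.053, -0.419, 0.906], [-0.051, -0.905, -0.422], [0.997, -0.069, 0.027]]
force: [0.4, -0.3, -0.3]
width: 1.003
```

```bash
python3 - <<'E'
from plan import *; from m import *
s=st(); J=np.array([.571,-.2,.071]); Rt=rot(-40,20,1)
delta(J+(.022-.12)*Rt[:,2],Rt)
E
```

```text
t 4.9 q [-0.0986, -0.2912, 2.524, 3.644, 0.7558, -1.8916] p [0.5566, -0.036, 0.319] z [ 0.906 -0.422  0.027] F [ 0.4 -0.3 -0.3] w 1.003
d [-1.0276, 0.6662, -0.0624] [-0.0435, -0.058, -0.004] rows 4.9 3.0
```

jog_arm(
  deltas=[
    [1, -0.18, 0.13, -0.04, -0.01, -0.012, 0],
    [1, -0.36, 0.26, -0.05, -0.02, -0.024, 0],
    [1, -0.54, 0.39, -0.06, -0.03, -0.036, -0.002],
    [1, -0.72, 0.52, -0.062, -0.038, -0.05, -0.004],
    [1, -0.9, 0.62, -0.062, -0.0435, -0.058, -0.004],
    [1, -1, 0.666, -0.062, -0.0435, -0.058, -0.004],
    [1, -1, 0.666, -0.062, -0.0435, -0.058, -0.004],
  ],
)

```text
clock: 5.6
ee_pos: [0.4996, -0.1412, 0.1081]
tcp_rot: [[0.268, -0.641, 0.719], [-0.219, -0.767, -0.603], [0.938, 0.004, -0.345]]
force: [-0.4, 0.2, -0.6]
width: 1.0
```

```bash
python3 - <<'E'
from m import *; from h import *; from bench import viewer
s=st(); J=np.array([.571,-.2,.071]); Rt=rot(-40,20,1)
delta(J+.022*Rt[:,2],Rt)
v=viewer.snapshot("side"); o=cv2.resize(v["image"][150:320,170:370],None,fx=3.9,fy=3.5,interpolation=cv2.INTER_CUBIC); cv2.imwrite("pics/pre.png",o[:,:,::-1])
E
```

```text
t 5.6 q [-0.2852, 0.0756, 2.5227, 3.7352, 0.7375, -1.8884] p [0.4996, -0.1412, 0.1081] z [ 0.719 -0.603 -0.345] F [-0.4  0.2 -0.6] w 1.0
d [-0.0142, -0.004, 0.608] [-0.0001, 0.0006, 0.0007] rows 2.4 0.0
```

View pics/pre.png

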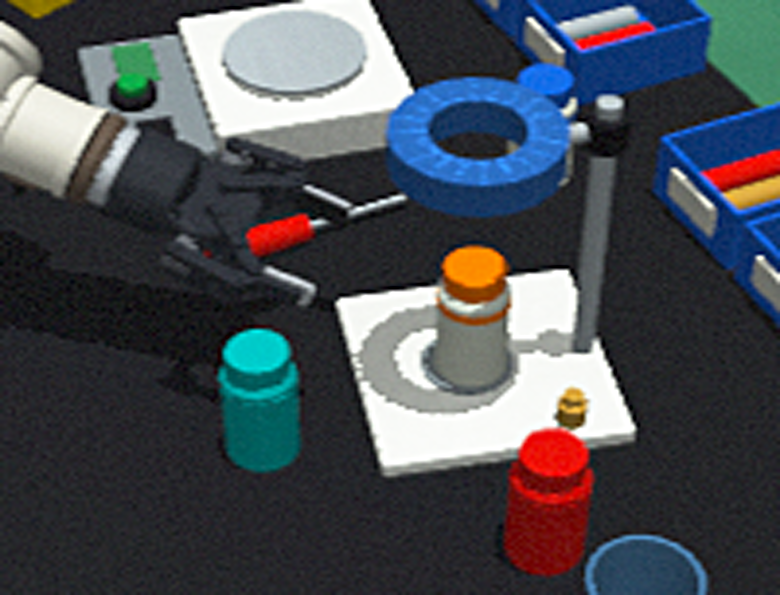

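The crop shows the open fingers at (350,210) and (305,290), facing the jar at (475,320). They are clear of the turquoise jar, the driver and the ring, so I'll advance and close.

jog_arm(
  deltas=[
    [1, 0, 0, 0.12, 0, 0, 0],
    [1, -0.01, 0, 0.24, 0, 0, 0],
    [1, -0.014, -0.004, 0.36, 0, 0, 0],
    [1, -0.014, -0.004, 0.46, 0, 0, 0],
    [1, -0.014, -0.004, 0.54, 0, 0, 0],
    [1, -0.014, -0.004, 0.61, 0, 0, 0],
    [1, -0.014, -0.004, 0.61, 0, 0, 0],
  ],
)

```text
clock: 6.35
ee_pos: [0.5927, -0.2143, 0.0721]
tcp_rot: [[0.256, -0.64, 0.725], [-0.213, -0.768, -0.604], [0.943, 0.0, -0.333]]
force: [0.1, 0.6, 1.4]
width: 0.996
```

```bash
python3 - <<'E'
from m import *; from h import *; from bench import viewer
s=st()
v=viewer.snapshot("side"); o=cv2.resize(v["image"][170:300,220:350],None,fx=4.5,fy=4.5,interpolation=cv2.INTER_CUBIC); cv2.imwrite("pics/at.png",o[:,:,::-1])
E
```

```text
t 6.35 q [-0.4079, 0.3978, 2.2511, 3.5366, 0.7655, -1.7651] p [0.5927, -0.2143, 0.0721] z [ 0.725 -0.604 -0.333] F [0.1 0.6 1.4] w 0.996
```

View pics/at.png

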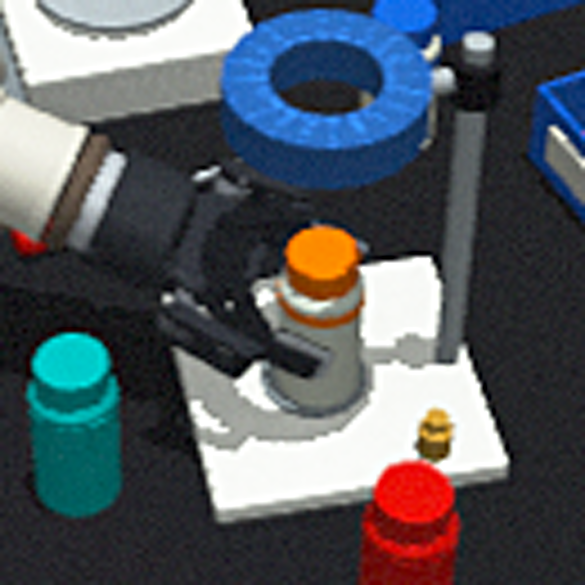

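The near fingertip is at (325,358), level with the jar's axis at (318,330), and the jaws straddle the body. Closing.

jog_arm(
  deltas=[
    [0, 0, 0, 0, 0, 0, 0],
    [0, 0, 0, 0, 0, 0, 0],
    [0, 0, 0, 0, 0, 0, 0],
    [0, 0, 0, 0, 0, 0, 0],
    [0, 0, 0, 0, 0, 0, 0],
    [0, 0, 0, 0, 0, 0, 0],
    [0, 0, 0, 0, 0, 0, 0],
    [0, 0, 0, 0, 0, 0, 0],
  ],
)

```text
clock: 7.2
ee_pos: [0.5915, -0.2136, 0.071]
tcp_rot: [[0.257, -0.64, 0.724], [-0.214, -0.769, -0.603], [0.943, 0.0, -0.334]]
force: [-4.1, 3.2, 5.6]
width: 0.593
```

```bash
python3 - <<'E'
from m import *
s=st(); p=s["ee_pos"]
Rt=rot(-40,20,1)
# lift 30 mm and pull back 0.2 horizontally along -heading
delta(p+[0,0,.02],Rt); delta(p+[-.766*.18,.643*.18,.02],Rt);delta(p+[-.766*.18,.643*.18,.2],rot(-40,5,1))
E
```

```text
t 7.2 q [-0.408, 0.3985, 2.2537, 3.5351, 0.7674, -1.7633] p [0.5915, -0.2136, 0.071] z [ 0.724 -0.603 -0.334] F [-4.1  3.2  5.6] w 0.593
d [0.0943, 0.0, -0.0334] [-0.0006, -0.0014, 0.0002] rows 0.4 0.1
d [-0.2062, -0.0036, -0.8818] [-0.0006, -0.0014, 0.0002] rows 3.6 0.1
d [0.6422, -0.0036, -1.1822] [-0.0006, 0.0403, 0.0001] rows 5.4 1.7
```

jog_arm(
  deltas=[
    [0, 0.05, 0, -0.015, 0, 0, 0],
    [0, 0.094, 0, -0.033, 0, 0, 0],
    [0, 0.06, 0, -0.13, 0, 0, 0],
    [0, 0.02, 0, -0.25, 0, 0, 0],
    [0, -0.03, 0, -0.4, 0, 0, 0],
    [0, -0.09, 0, -0.55, 0, 0, 0],
    [0, -0.09, 0, -0.6, 0, 0, 0],
    [0, -0.09, 0, -0.6, 0, 0, 0],
  ],
)

```text
clock: 8.0
ee_pos: [0.4987, -0.1363, 0.0927]
tcp_rot: [[0.26, -0.639, 0.724], [-0.215, -0.769, -0.601], [0.941, 0.001, -0.338]]
force: [-0.2, -0.2, -3.3]
width: 0.591
```

```bash
python3 - <<'E'
from m import *; from plan import *
s=st()
# invert place: between, near (0.52,0.0,0.30), heading -10, level, then roll
for tgt in((.50,-.03,.32,-20,5),(.55,.05,.30,0,5),(.55,.05,.30,0,-10)):
    for xs in(1,-1):
        Rt=rot(tgt[3],tgt[4],xs); q0=s["joints"].copy(); q0[5]+=(1-xs)/2*np.pi; q,e=ik(np.array(tgt[:3]),Rt,q0); print(tgt,xs,q.round(2),e.round(4))
delta([.55,.05,.30],rot(0,5,1))
E
```

```text
t 8.0 q [-0.2709, 0.155, 2.5109, 3.7065, 0.8046, -1.8351] p [0.4987, -0.1363, 0.0927] z [ 0.724 -0.601 -0.338] F [-0.2 -0.2 -3.3] w 0.591
(0.5, -0.03, 0.32, -20, 5) 1 [-0.19 -0.78  2.7   3.76  0.31 -2.15] 0.0169
(0.5, -0.03, 0.32, -20, 5) -1 [-0.19 -0.78  2.7   3.76  0.31  0.99] 0.0169
(0.55, 0.05, 0.3, 0, 5) 1 [-0.3  -0.57  2.65  2.5   0.51 -1.02] 0.0
(0.55, 0.05, 0.3, 0, 5) -1 [-0.3  -0.57  2.65  2.5   0.51  2.12] 0.0
(0.55, 0.05, 0.3, 0, -10) 1 [-0.29 -0.18  2.63  2.81  1.08 -1.36] 0.0
(0.55, 0.05, 0.3, 0, -10) -1 [-0.29 -0.18  2.63  2.81  1.08  1.78] 0.0
d [0.8421, -0.8799, -0.7246] [0.108, 0.0393, -0.0236] rows 5.7 4.9
```

```bash
cat >> plan.py <<'E'
def cart(wps,hand=0,q=None,mang=8,md=.04):
    "wps: list of (p,R); from current state; prints calls of 8 rows, checks IK"
    from bench import sensors
    from scipy.spatial.transform import Slerp
    s=sensors.sense(); q=s["joints"].copy(); P=[(s["ee_pos"],s["tcp_rot"])]
    for p,Rt in wps:
        p0,A=P[-1]; a=np.degrees(R.from_matrix(A.T@Rt).magnitude()); n=int(np.ceil(max(a/mang,np.linalg.norm(np.array(p)-p0)/md,1)))
        sl=Slerp([0,1],R.from_matrix([A,Rt]))
        for i in range(1,n+1): P.append((p0+(np.array(p)-p0)*i/n,sl(i/n).as_matrix()))
    w=0;dq=0;Qs=[q]
    for p,Rt in P[1:]:
        q2,e=ik(p,Rt,q); w=max(w,e); dq=max(dq,np.abs(q2-q).max()); q=q2; Qs.append(q)
    print("rows",len(P)-1,"ik err",round(w,4),"max dq/row",round(dq,3),"qmin",np.min(Qs,0).round(2),"qmax",np.max(Qs,0).round(2),"end",q.round(2))
    for i in range(0,len(P)-1,8):
        p0,A=P[i]; print([[hand]+(A.T@(p-p0)/.2).round(3).tolist()+(R.from_matrix(A.T@B).as_rotvec()/(2*np.pi)).round(3).tolist() for p,B in P[i+1:i+9]])
E
python3 - <<'E'
from plan import *
R1=rot(-40,20,1)
mid=R.from_matrix(rot(0,-5,1))*1
cart([([.50,-.07,.14],rot(-30,12,1)),([.56,.05,.29],rot(0,-5,1)),([.56,.05,.29],rot(0,-5,1)@R.from_euler('z',90,degrees=True).as_matrix()),([.56,.05,.29],rot(0,-5,-1))])
E
```

```text
Traceback (most recent call last):
TypeError: Argument 'other' has incorrect type (expected scipy.spatial.transform._rotation.Rotation, got int)
```

```bash
python3 - <<'E'
from plan import *
cart([([.50,-.07,.14],rot(-30,12,1)),([.56,.05,.29],rot(0,-5,1)),([.56,.05,.29],rot(0,-5,1)@R.from_euler('z',90,degrees=True).as_matrix()),([.56,.05,.29],rot(0,-5,-1))])
E
```

```text
rows 33 ik err 0.0 max dq/row 0.14 qmin [-0.29 -0.24  2.51  2.79  0.8  -1.84] qmax [-0.17  0.15  2.65  3.71  0.93  1.81] end [-0.29 -0.24  2.62  2.79  0.93  1.81]
[[0, 0.051, -0.086, -0.092, 0.009, 0.007, -0.002], [0, 0.102, -0.173, -0.183, 0.017, 0.014, -0.005], [0, 0.153, -0.259, -0.275, 0.026, 0.021, -0.007], [0, 0.262, -0.368, -0.341, 0.04, 0.029, -0.008], [0, 0.371, -0.477, -0.407, 0.054, 0.036, -0.01], [0, 0.481, -0.586, -0.473, 0.068, 0.044, -0.011], [0, 0.59, -0.694, -0.539, 0.082, 0.051, -0.012], [0, 0.699, -0.803, -0.605, 0.096, 0.059, -0.013]]
[[0, 0.122, -0.105, 0.046, 0.014, 0.008, -0.001], [0, 0.122, -0.105, 0.046, 0.014, 0.007, 0.02], [0, 0.122, -0.105, 0.046, 0.015, 0.006, 0.041], [0, 0.122, -0.105, 0.046, 0.015, 0.005, 0.062], [0, 0.122, -0.105, 0.046, 0.016, 0.004, 0.082], [0, 0.122, -0.105, 0.046, 0.016, 0.003, 0.103], [0, 0.122, -0.105, 0.046, 0.016, 0.002, 0.124], [0, 0.122, -0.105, 0.046, 0.016, 0.001, 0.145]]
[[0, 0.0, 0.0, 0.0, 0.0, -0.0, 0.021], [0, 0.0, 0.0, 0.0, 0.0, 0.0, 0.042], [0, 0.0, 0.0, 0.0, 0.0, -0.0, 0.062], [0, 0.0, 0.0, 0.0, 0.0, 0.0, 0.083], [0, 0.0, 0.0, 0.0, 0.0, 0.0, 0.104], [0, 0.0, 0.0, 0.0, 0.0, 0.0, 0.125], [0, 0.0, 0.0, 0.0, 0.0, 0.0, 0.146], [0, 0.0, 0.0, 0.0, 0.0, 0.0, 0.167]]
[[0, 0.0, 0.0, 0.0, -0.0, 0.0, 0.021], [0, 0.0, 0.0, 0.0, 0.0, 0.0, 0.042], [0, 0.0, 0.0, 0.0, -0.0, 0.0, 0.062], [0, 0.0, 0.0, 0.0, -0.0, 0.0, 0.083], [0, 0.0, 0.0, 0.0, -0.0, 0.0, 0.104], [0, 0.0, 0.0, 0.0, -0.0, 0.0, 0.125], [0, 0.0, 0.0, 0.0, -0.0, 0.0, 0.146], [0, 0.0, 0.0, 0.0, -0.0, 0.0, 0.167]]
[[0, 0.0, 0.0, 0.0, -0.0, -0.0, 0.021]]
```

jog_arm(
  deltas=[
    [0, 0.051, -0.086, -0.092, 0.009, 0.007, -0.002],
    [0, 0.102, -0.173, -0.183, 0.017, 0.014, -0.005],
    [0, 0.153, -0.259, -0.275, 0.026, 0.021, -0.007],
    [0, 0.262, -0.368, -0.341, 0.04, 0.029, -0.008],
    [0, 0.371, -0.477, -0.407, 0.054, 0.036, -0.01],
    [0, 0.481, -0.586, -0.473, 0.068, 0.044, -0.011],
    [0, 0.59, -0.694, -0.539, 0.082, 0.051, -0.012],
    [0, 0.7, -0.803, -0.605, 0.096, 0.059, -0.013],
  ],
)

```text
clock: 8.8
ee_pos: [0.5521, 0.029, 0.2679]
tcp_rot: [[-0.046, -0.086, 0.995], [-0.003, -0.996, -0.087], [0.999, -0.007, 0.046]]
force: [0.6, 0.0, -2.3]
width: 0.593
```

jog_arm(
  deltas=[
    [0, 0.122, -0.105, 0.046, 0.014, 0.008, -0.001],
    [0, 0.122, -0.105, 0.046, 0.014, 0.007, 0.02],
    [0, 0.122, -0.105, 0.046, 0.015, 0.006, 0.041],
    [0, 0.122, -0.105, 0.046, 0.015, 0.005, 0.062],
    [0, 0.122, -0.105, 0.046, 0.016, 0.004, 0.082],
    [0, 0.122, -0.105, 0.046, 0.016, 0.003, 0.103],
    [0, 0.122, -0.105, 0.046, 0.016, 0.002, 0.124],
    [0, 0.122, -0.105, 0.046, 0.016, 0.001, 0.145],
  ],
)

```text
clock: 9.6
ee_pos: [0.5621, 0.048, 0.2917]
tcp_rot: [[-0.061, 0.07, 0.996], [-0.795, -0.607, -0.006], [0.604, -0.792, 0.092]]
force: [-0.4, -0.1, -2.8]
width: 0.594
```

jog_arm(
  deltas=[
    [0, 0, 0, 0, 0, 0, 0.021],
    [0, 0, 0, 0, 0, 0, 0.042],
    [0, 0, 0, 0, 0, 0, 0.062],
    [0, 0, 0, 0, 0, 0, 0.083],
    [0, 0, 0, 0, 0, 0, 0.104],
    [0, 0, 0, 0, 0, 0, 0.125],
    [0, 0, 0, 0, 0, 0, 0.146],
    [0, 0, 0, 0, 0, 0, 0.167],
  ],
)

```text
clock: 10.4
ee_pos: [0.5621, 0.048, 0.2917]
tcp_rot: [[0.03, 0.087, 0.996], [-0.922, 0.387, -0.006], [-0.386, -0.918, 0.092]]
force: [0.4, 0.7, -3.6]
width: 0.593
```

jog_arm(
  deltas=[
    [0, 0, 0, 0, 0, 0, 0.021],
    [0, 0, 0, 0, 0, 0, 0.042],
    [0, 0, 0, 0, 0, 0, 0.062],
    [0, 0, 0, 0, 0, 0, 0.083],
    [0, 0, 0, 0, 0, 0, 0.104],
    [0, 0, 0, 0, 0, 0, 0.125],
    [0, 0, 0, 0, 0, 0, 0.146],
    [0, 0, 0, 0, 0, 0, 0.167],
  ],
)

```text
clock: 11.2
ee_pos: [0.5621, 0.048, 0.2917]
tcp_rot: [[0.091, 0.017, 0.996], [-0.124, 0.992, -0.006], [-0.988, -0.123, 0.092]]
force: [-0.5, 0.0, -2.4]
width: 0.591
```

jog_arm(
  deltas=[
    [0, 0, 0, 0, 0, 0, 0.021],
    [0, 0, 0, 0, 0, 0, 0.021],
    [0, 0, 0, 0, 0, 0, 0.021],
    [0, 0, 0, 0, 0, 0, 0.021],
    [0, 0, 0, 0, 0, 0, 0.021],
    [0, 0, 0, 0, 0, 0, 0.021],
    [0, 0, 0, 0, 0, 0, 0.021],
    [0, 0, 0, 0, 0, 0, 0.021],
  ],
)

```text
clock: 12.0
ee_pos: [0.561, 0.0489, 0.291]
tcp_rot: [[0.092, 0.005, 0.996], [0.003, 1.0, -0.005], [-0.996, 0.004, 0.092]]
force: [-0.3, 0.3, -2.7]
width: 0.594
```

```bash
python3 - <<'E'
from m import *; from h import *; from bench import viewer
s=st(); print(s["tcp_rot"].round(3).tolist())
v=viewer.snapshot("side"); cv2.imwrite("pics/inv.png",cv2.resize(v["image"][90:280,150:380],None,fx=3.2,fy=3.2,interpolation=cv2.INTER_CUBIC)[:,:,::-1])
E
```

```text
t 12.0 q [-0.2815, -0.2314, 2.6173, 2.7987, 0.9397, 1.8082] p [0.561, 0.0489, 0.291] z [ 0.996 -0.005  0.092] F [-0.3  0.3 -2.7] w 0.594
[[0.092, 0.005, 0.996], [0.003, 1.0, -0.005], [-0.996, 0.004, 0.092]]
```

View pics/inv.png

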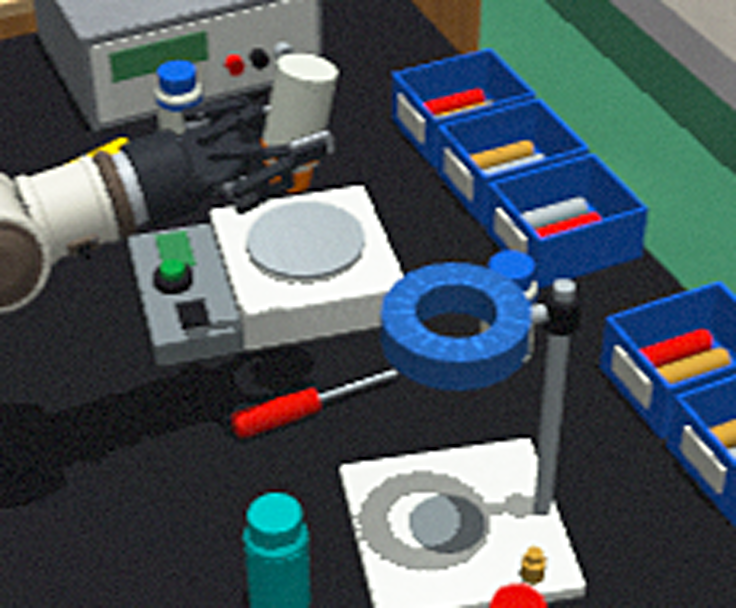

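The jar is inverted: white underside up at (305,65), orange cap down at (290,175), held clear of everything. I'll hold for about 2 s.

jog_arm(
  deltas=[
    [0, 0, 0, 0, 0, 0, 0],
    [0, 0, 0, 0, 0, 0, 0],
    [0, 0, 0, 0, 0, 0, 0],
    [0, 0, 0, 0, 0, 0, 0],
    [0, 0, 0, 0, 0, 0, 0],
    [0, 0, 0, 0, 0, 0, 0],
    [0, 0, 0, 0, 0, 0, 0],
    [0, 0, 0, 0, 0, 0, 0],
  ],
)

```text
clock: 12.85
ee_pos: [0.561, 0.0488, 0.2911]
tcp_rot: [[0.092, 0.005, 0.996], [0.003, 1.0, -0.005], [-0.996, 0.004, 0.092]]
force: [-0.7, 0.4, -2.4]
width: 0.594
```

jog_arm(
  deltas=[
    [0, 0, 0, 0, 0, 0, 0],
    [0, 0, 0, 0, 0, 0, 0],
    [0, 0, 0, 0, 0, 0, 0],
    [0, 0, 0, 0, 0, 0, 0],
    [0, 0, 0, 0, 0, 0, 0],
    [0, 0, 0, 0, 0, 0, 0],
    [0, 0, 0, 0, 0, 0, 0],
    [0, 0, 0, 0, 0, 0, 0],
  ],
)

```text
clock: 13.65
ee_pos: [0.561, 0.0488, 0.2911]
tcp_rot: [[0.092, 0.005, 0.996], [0.003, 1.0, -0.005], [-0.996, 0.004, 0.092]]
force: [-0.5, -0.0, -2.8]
width: 0.595
```

```bash
python3 - <<'E'
from plan import *
p=[.561,.049,.291]; A=rot(0,-5.2,-1); h=np.radians(10); e=np.array([.594,.175,0])+.0246*np.array([np.cos(h),np.sin(h),0])
cart([(p,A@R.from_euler('z',-90,degrees=True).as_matrix()),(p,rot(0,-5.2,1)),(e+[0,0,.22],rot(10,19.5,1)),(e+[0,0,.15],rot(10,19.5,1))])
E
```

```text
rows 30 ik err 0.0 max dq/row 0.158 qmin [-0.29 -0.23  2.34  2.73  0.35 -1.39] qmax [0.03 0.11 2.62 2.87 0.94 1.81] end [ 0.03  0.11  2.34  2.87  0.55 -1.39]
[[0, 0.0, 0.0, -0.0, -0.0, -0.0, -0.021], [0, 0.0, 0.0, -0.0, -0.0, -0.0, -0.042], [0, 0.0, 0.0, -0.0, -0.0, -0.0, -0.063], [0, 0.0, 0.0, -0.0, -0.0, -0.0, -0.084], [0, 0.0, 0.0, -0.0, -0.0, -0.0, -0.104], [0, 0.0, 0.0, -0.0, -0.0, -0.0, -0.125], [0, 0.0, 0.001, -0.0, -0.001, -0.0, -0.146], [0, 0.0, 0.001, -0.0, -0.001, -0.0, -0.167]]
[[0, -0.0, 0.0, -0.0, -0.0, -0.0, -0.021], [0, -0.0, 0.0, -0.0, -0.0, -0.0, -0.042], [0, -0.0, 0.0, -0.0, -0.0, -0.0, -0.063], [0, -0.0, 0.0, -0.0, -0.0, -0.0, -0.084], [0, -0.0, 0.0, -0.0, -0.0, -0.0, -0.104], [0, -0.0, 0.0, -0.0, -0.0, -0.0, -0.125], [0, -0.0, 0.0, -0.0, -0.0, -0.0, -0.146], [0, -0.0, 0.0, -0.0, -0.0, -0.0, -0.167]]
[[0, 0.0, 0.0, 0.0, 0.0, 0.0, -0.021], [0, 0.0, 0.0, 0.0, 0.0, 0.0, -0.042], [0, 0.0, 0.0, 0.0, 0.0, -0.0, -0.063], [0, 0.0, 0.0, 0.0, 0.0, 0.0, -0.083], [0, 0.0, 0.0, 0.0, 0.0, 0.0, -0.104], [0, 0.0, 0.0, 0.0, 0.0, 0.0, -0.125], [0, 0.0, 0.0, 0.0, 0.0, 0.0, -0.146], [0, 0.0, 0.0, 0.0, 0.0, 0.0, -0.167]]
[[0, -0.095, -0.163, 0.063, 0.007, -0.017, -0.001], [0, -0.19, -0.326, 0.126, 0.014, -0.034, -0.002], [0, -0.285, -0.489, 0.19, 0.021, -0.051, -0.003], [0, -0.379, -0.651, 0.253, 0.028, -0.068, -0.003], [0, -0.554, -0.651, 0.237, 0.028, -0.068, -0.003], [0, -0.728, -0.651, 0.221, 0.028, -0.068, -0.003]]
```

jog_arm(
  deltas=[
    [0, 0, 0, 0, 0, 0, -0.021],
    [0, 0, 0, 0, 0, 0, -0.042],
    [0, 0, 0, 0, 0, 0, -0.063],
    [0, 0, 0, 0, 0, 0, -0.084],
    [0, 0, 0, 0, 0, 0, -0.104],
    [0, 0, 0, 0, 0, 0, -0.125],
    [0, 0, 0, 0, 0, 0, -0.146],
    [0, 0, 0, 0, 0, 0, -0.167],
  ],
)

```text
clock: 14.45
ee_pos: [0.561, 0.0489, 0.2911]
tcp_rot: [[0.041, 0.083, 0.996], [-0.868, 0.496, -0.005], [-0.495, -0.864, 0.092]]
force: [0.4, 0.6, -1.5]
width: 0.593
```

jog_arm(
  deltas=[
    [0, 0, 0, 0, 0, 0, -0.021],
    [0, 0, 0, 0, 0, 0, -0.042],
    [0, 0, 0, 0, 0, 0, -0.063],
    [0, 0, 0, 0, 0, 0, -0.084],
    [0, 0, 0, 0, 0, 0, -0.104],
    [0, 0, 0, 0, 0, 0, -0.125],
    [0, 0, 0, 0, 0, 0, -0.146],
    [0, 0, 0, 0, 0, 0, -0.167],
  ],
)

```text
clock: 15.25
ee_pos: [0.561, 0.0488, 0.2911]
tcp_rot: [[-0.051, 0.077, 0.996], [-0.863, -0.505, -0.005], [0.503, -0.859, 0.092]]
force: [0.3, 0.1, -2.7]
width: 0.589
```

jog_arm(
  deltas=[
    [0, 0, 0, 0, 0, 0, -0.021],
    [0, 0, 0, 0, 0, 0, -0.042],
    [0, 0, 0, 0, 0, 0, -0.063],
    [0, 0, 0, 0, 0, 0, -0.083],
    [0, 0, 0, 0, 0, 0, -0.104],
    [0, 0, 0, 0, 0, 0, -0.125],
    [0, 0, 0, 0, 0, 0, -0.146],
    [0, 0, 0, 0, 0, 0, -0.167],
  ],
)

```text
clock: 16.05
ee_pos: [0.561, 0.0488, 0.2911]
tcp_rot: [[-0.092, -0.006, 0.996], [0.008, -1.0, -0.005], [0.996, 0.008, 0.092]]
force: [0.3, -0.8, -2.0]
width: 0.59
```

jog_arm(
  deltas=[
    [0, -0.095, -0.163, 0.063, 0.007, -0.017, -0.001],
    [0, -0.19, -0.326, 0.126, 0.014, -0.034, -0.002],
    [0, -0.285, -0.489, 0.19, 0.021, -0.051, -0.003],
    [0, -0.379, -0.651, 0.253, 0.028, -0.068, -0.003],
    [0, -0.554, -0.651, 0.237, 0.028, -0.068, -0.003],
    [0, -0.728, -0.651, 0.221, 0.028, -0.068, -0.003],
    [0, -0.728, -0.651, 0.221, 0.028, -0.068, -0.003],
    [0, -0.728, -0.651, 0.221, 0.028, -0.068, -0.003],
  ],
)

```text
clock: 16.85
ee_pos: [0.6188, 0.1784, 0.1493]
tcp_rot: [[0.327, 0.169, 0.93], [0.055, -0.986, 0.16], [0.944, -0.001, -0.331]]
force: [0.2, -0.4, -2.2]
width: 0.589
```

```bash
cat > jar.py <<'E'
from h import *; from bench import viewer; from scipy.optimize import least_squares
def look(c=(.594,.175),zlo=.02,zhi=.25):
    "fit the orange cap / pan in both views"
    V={n:viewer.snapshot(n) for n in("side","top")}
    for n,s in V.items():
        C=cloud(s);H=hsv(s); d=np.hypot(C[...,0]-c[0],C[...,1]-c[1])
        m=(d<.06)&(H[...,0]>=6)&(H[...,0]<=20)&(H[...,1]>140)&(H[...,2]>80)&(C[...,2]>.1)
        P=C[m]
        if len(P)<10: print(n,"none",len(P)); continue
        zt=np.percentile(P[:,2],95); T=P[P[:,2]>zt-.006]; A=np.c_[T[:,:2],np.ones(len(T))]; pl=np.linalg.lstsq(A,T[:,2],rcond=None)[0]
        (x,y),r=cv2.minEnclosingCircle((T[:,:2]*1000).astype(np.float32)); print(n,"cap n",len(T),"ztop",zt.round(4),"encl",round(x,1),round(y,1),round(r,1),"mean",T[:,:2].mean(0).round(4),"slope",pl[:2].round(3))
        b=(d<.05)&(C[...,2]>.072)&(C[...,2]<zt-.035)&(H[...,1]<60)&(H[...,2]>90); B=C[b]
        if len(B)>40:
            f=least_squares(lambda q:np.linalg.norm((B[:,:2]-q[:2]-np.outer(B[:,2]-.12,q[2:])),axis=1)-.026,[c[0],c[1],0,0],loss="soft_l1",f_scale=.002); print(n,"body n",len(B),"xy@.12",f.x[:2].round(4),"lean",f.x[2:].round(3))
    return V
E
python3 - <<'E'
from jar import *; from m import *
s=st(); V=look()
a=V["side"]["image"][110:210,190:320]; cv2.imwrite("pics/hover.png",cv2.resize(a,None,fx=5,fy=5,interpolation=cv2.INTER_CUBIC)[:,:,::-1])
E
```

```text
t 16.85 q [0.0287, 0.1163, 2.335, 2.8857, 0.5543, -1.398] p [0.6188, 0.1784, 0.1493] z [ 0.93   0.16  -0.331] F [ 0.2 -0.4 -2.2] w 0.589
side cap n 93 ztop 0.2115 encl 597.5 172.5 23.7 mean [0.5974 0.1707] slope [ 0.018 -0.012]
side body n 154 xy@.12 [0.5992 0.1731] lean [ 0.01  -0.015]
top cap n 153 ztop 0.2137 encl 594.5 173.6 21.1 mean [0.594  0.1728] slope [-0.009 -0.05 ]
top body n 111 xy@.12 [0.5969 0.1715] lean [0.007 0.008]
```

View pics/hover.png

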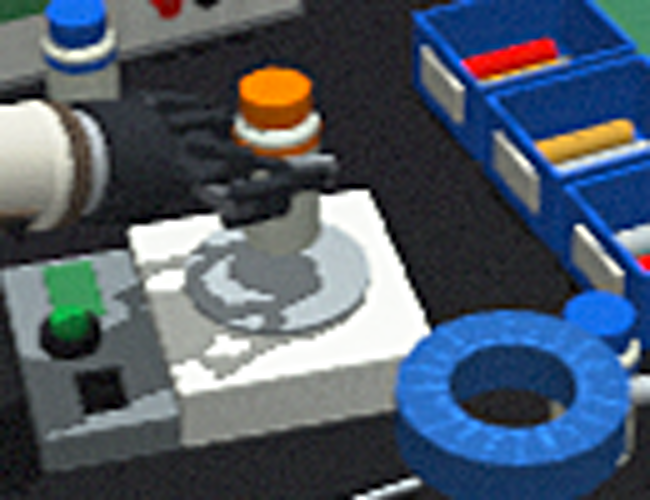

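The jar hangs upright over the pan: cap at (275,95), pan around (280,280). It is within 3 mm of the centre with its underside about 33 mm up. Lowering in stages.

jog_arm(
  deltas=[
    [0, -0.02, 0, 0.007, 0, 0, 0],
    [0, -0.045, 0, 0.016, 0, 0, 0],
    [0, -0.07, 0, 0.025, 0, 0, 0],
    [0, -0.095, 0, 0.033, 0, 0, 0],
    [0, -0.12, 0, 0.042, 0, 0, 0],
    [0, -0.13, 0, 0.046, 0, 0, 0],
    [0, -0.13, 0, 0.046, 0, 0, 0],
  ],
)

```text
clock: 17.65
ee_pos: [0.619, 0.1784, 0.1215]
tcp_rot: [[0.326, 0.169, 0.93], [0.055, -0.986, 0.16], [0.944, -0.001, -0.331]]
force: [-0.4, -0.1, -1.8]
width: 0.594
```

jog_arm(
  deltas=[
    [0, -0.005, 0, 0.002, 0, 0, 0],
    [0, -0.01, 0, 0.003, 0, 0, 0],
    [0, -0.012, 0, 0.004, 0, 0, 0],
    [0, -0.014, 0, 0.005, 0, 0, 0],
    [0, -0.014, 0, 0.005, 0, 0, 0],
  ],
)

```text
clock: 18.15
ee_pos: [0.6193, 0.1784, 0.1194]
tcp_rot: [[0.325, 0.169, 0.93], [0.055, -0.986, 0.16], [0.944, -0.0, -0.33]]
force: [-0.9, -1.2, -3.1]
width: 0.588
```

jog_arm(
  deltas=[
    [0, -0.004, 0, 0.001, 0, 0, 0],
    [0, -0.007, 0, 0.002, 0, 0, 0],
    [0, -0.007, 0, 0.002, 0, 0, 0],
  ],
)

```text
clock: 18.45
ee_pos: [0.6191, 0.1784, 0.1177]
tcp_rot: [[0.326, 0.169, 0.93], [0.055, -0.986, 0.16], [0.944, -0.0, -0.33]]
force: [-1.4, -0.3, -2.8]
width: 0.593
```

jog_arm(
  deltas=[
    [0, -0.003, 0, 0.001, 0, 0, 0],
    [0, -0.005, 0, 0.002, 0, 0, 0],
    [0, -0.005, 0, 0.002, 0, 0, 0],
  ],
)

```text
clock: 18.75
ee_pos: [0.6195, 0.1784, 0.1171]
tcp_rot: [[0.325, 0.169, 0.931], [0.055, -0.986, 0.16], [0.944, -0.0, -0.329]]
force: [-1.3, -0.4, -1.8]
width: 0.588
```

jog_arm(
  deltas=[
    [0, -0.003, 0, 0.001, 0, 0, 0],
    [0, -0.005, 0, 0.002, 0, 0, 0],
    [0, -0.005, 0, 0.002, 0, 0, 0],
  ],
)

```text
clock: 19.05
ee_pos: [0.62, 0.1785, 0.1171]
tcp_rot: [[0.322, 0.169, 0.931], [0.055, -0.986, 0.16], [0.945, -0.0, -0.327]]
force: [-4.2, -1.1, 4.8]
width: 0.591
```

```bash
python3 - <<'E'
from jar import *; from m import *
s=st(); V=look()
E
```

```text
t 19.05 q [0.0289, 0.2299, 2.3169, 2.9206, 0.6517, -1.44] p [0.62, 0.1785, 0.1171] z [ 0.931  0.16  -0.327] F [-4.2 -1.1  4.8] w 0.591
side cap n 89 ztop 0.1797 encl 601.6 170.9 24.4 mean [0.5993 0.171 ] slope [-0.021 -0.004]
side body n 121 xy@.12 [0.6    0.1699] lean [ 0.026 -0.074]
top cap n 121 ztop 0.1797 encl 594.8 173.9 21.4 mean [0.5954 0.1725] slope [-0.035 -0.038]
top body n 112 xy@.12 [0.5971 0.1717] lean [0.017 0.038]
```

jog_arm(
  deltas=[
    [0.62, 0, 0, 0, 0, 0, 0],
    [0.64, 0, 0, 0, 0, 0, 0],
    [0.68, 0, 0, 0, 0, 0, 0],
    [0.75, 0, 0, 0, 0, 0, 0],
    [0.85, 0, 0, 0, 0, 0, 0],
    [1, 0, 0, 0, 0, 0, 0],
    [1, 0, 0, 0, 0, 0, 0],
    [1, 0, 0, 0, 0, 0, 0],
  ],
)

```text
clock: 19.95
ee_pos: [0.6193, 0.1784, 0.1157]
tcp_rot: [[0.325, 0.169, 0.93], [0.055, -0.986, 0.16], [0.944, -0.0, -0.33]]
force: [-0.1, 0.4, 0.3]
width: 1.002
```

```bash
python3 - <<'E'
from jar import *; from m import *; from plan import *
s=st(); V=look()
a=V["side"]["image"][110:210,190:320]; cv2.imwrite("pics/rel.png",cv2.resize(a,None,fx=5,fy=5,interpolation=cv2.INTER_CUBIC)[:,:,::-1])
A=s["tcp_rot"];p=s["ee_pos"]
cart([(p-.13*A[:,2],A)],1)
E
```

```text
t 19.95 q [0.0289, 0.2306, 2.3177, 2.9202, 0.6499, -1.44] p [0.6193, 0.1784, 0.1157] z [ 0.93  0.16 -0.33] F [-0.1  0.4  0.3] w 1.002
side cap n 91 ztop 0.1788 encl 599.6 167.0 24.2 mean [0.5975 0.1684] slope [0.027 0.022]
side body n 93 xy@.12 [0.5981 0.1714] lean [-0.021 -0.006]
top cap n 131 ztop 0.1787 encl 594.3 170.1 21.2 mean [0.5941 0.1695] slope [ 0.004 -0.007]
top body n 102 xy@.12 [0.5896 0.1816] lean [-0.182  0.331]
rows 4 ik err 0.0 max dq/row 0.184 qmin [-0.05 -0.31  2.32  2.69  0.5  -1.44] qmax [ 0.03  0.23  2.68  2.92  0.65 -1.24] end [-0.05 -0.31  2.68  2.69  0.5  -1.24]
[[1, -0.0, -0.0, -0.163, 0.0, -0.0, -0.0], [1, -0.0, -0.0, -0.325, 0.0, -0.0, -0.0], [1, -0.0, -0.0, -0.488, 0.0, -0.0, -0.0], [1, -0.0, -0.0, -0.65, 0.0, -0.0, -0.0]]
```

View pics/rel.png

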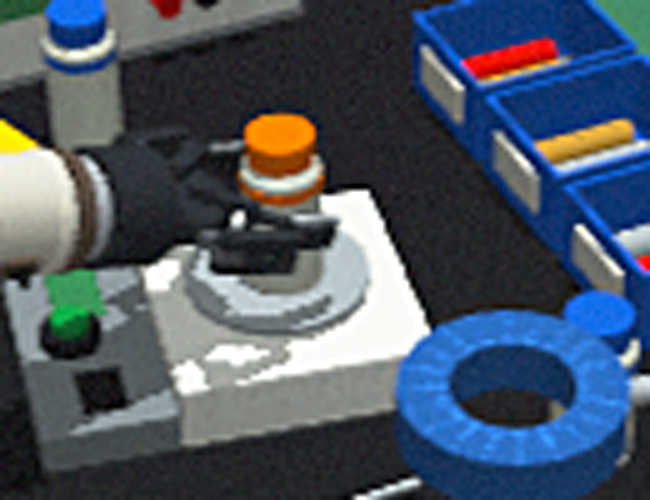

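The jar stands upright and free on the pan: cap at (280,140), about 6 mm from the pan centre. Withdrawing.

jog_arm(
  deltas=[
    [1, 0, 0, -0.05, 0, 0, 0],
    [1, 0, 0, -0.12, 0, 0, 0],
    [1, 0, 0, -0.22, 0, 0, 0],
    [1, 0, 0, -0.34, 0, 0, 0],
    [1, 0, 0, -0.46, 0, 0, 0],
    [1, 0, 0, -0.55, 0, 0, 0],
    [1, 0, 0, -0.55, 0, 0, 0],
  ],
)

```text
clock: 20.75
ee_pos: [0.5156, 0.1608, 0.1521]
tcp_rot: [[0.325, 0.169, 0.931], [0.056, -0.986, 0.16], [0.944, 0.0, -0.329]]
force: [0.4, 0.3, -0.4]
width: 0.995
```

```bash
python3 - <<'E'
from jar import *; from m import *; from plan import *
s=st(); V=look()
# button top height, two views
for n,v in V.items():
    C=cloud(v);H=hsv(v);d=np.hypot(C[...,0]-.453,C[...,1]-.198); m=(d<.02)&(H[...,0]>45)&(H[...,0]<80)&(H[...,1]>100)&(C[...,2]>.04); P=C[m]
    if len(P): print(n,"btn",len(P),np.median(P,0).round(4),"zpct",np.percentile(P[:,2],[25,50,75,95]).round(4))
q=s["joints"]
for d in(20,30,40,50,60,70,80,90):
    r=[]
    for h in(-20,0,20,40,60,90):
        Rt=rot(h,d,1)
        for nm,q0 in(("F",q),("N",np.array([.3,-.4,2.0,.2,1.3,-1.5]))):
            ee=[ik(np.array([.453,.198,z]),Rt,q0) for z in(.05,.09)]; e=max(x[1] for x in ee)
            if e<.002: r.append((nm,h,ee[0][0].round(2).tolist()))
    print(d,r)
E
```

```text
t 20.75 q [-0.0341, -0.2004, 2.6271, 2.764, 0.5455, -1.312] p [0.5156, 0.1608, 0.1521] z [ 0.931  0.16  -0.329] F [ 0.4  0.3 -0.4] w 0.995
side cap n 89 ztop 0.1784 encl 599.7 167.9 23.9 mean [0.5984 0.1684] slope [-0.014  0.011]
side body n 246 xy@.12 [0.599  0.1721] lean [-0.014  0.01 ]
top cap n 130 ztop 0.1787 encl 593.7 169.5 21.5 mean [0.594  0.1686] slope [0.012 0.003]
top body n 53 xy@.12 [0.5959 0.1701] lean [ 0.007 -0.01 ]
side btn 50 [0.4555 0.1951 0.0534] zpct [0.051  0.0534 0.0569 0.059 ]
top btn 18 [0.4596 0.1937 0.0581] zpct [0.0548 0.0581 0.1747 0.1883]
20 [('F', -20, [0.67, 0.43, 2.29, 4.34, 1.03, -1.98]), ('F', 0, [0.39, 0.32, 2.52, 3.6, 0.95, -1.71]), ('F', 40, [-0.48, 0.29, 2.59, 1.86, 1.13, -1.3]), ('N', 40, [-0.48, 0.29, 2.59, 1.86, 1.13, -1.3]), ('F', 60, [-0.55, 0.39, 2.38, 1.41, 1.26, -1.18]), ('N', 60, [-0.55, 0.39, 2.38, 1.41, 1.26, -1.18]), ('F', 90, [-0.46, 0.58, 2.0, 1.01, 1.5, -1.07]), ('N', 90, [-0.46, 0.58, 2.0, 1.01, 1.5, -1.07])]
30 [('F', 0, [0.36, 0.1, 2.54, 3.71, 0.6, -1.87]), ('F', 40, [-0.38, 0.05, 2.6, 1.73, 0.89, -1.0]), ('N', 40, [-0.38, 0.0
[... 2120 characters left out ...]
, 2.1, 0.13, 0.83, 0.9]), ('F', 60, [0.07, 0.09, 2.08, 0.19, 0.88, 0.49]), ('N', 60, [0.07, 0.09, 2.08, 0.19, 0.88, 0.49]), ('F', 90, [0.05, 0.15, 2.02, 0.21, 0.98, -0.06]), ('N', 90, [0.05, 0.15, 2.02, 0.21, 0.98, -0.06])]
90 [('F', -20, [0.17, 0.18, 1.96, -0.0, 1.0, 2.09]), ('F', 0, [0.17, 0.18, 1.96, -0.0, 1.0, 1.74]), ('F', 20, [0.17, 0.18, 1.96, 0.0, 1.0, 1.39]), ('N', 20, [0.17, 0.18, 1.96, 0.0, 1.0, 1.39]), ('F', 40, [0.17, 0.18, 1.96, -0.0, 1.0, 1.04]), ('N', 40, [0.17, 0.18, 1.96, 0.0, 1.0, 1.04]), ('F', 60, [0.17, 0.18, 1.96, 0.0, 1.0, 0.69]), ('N', 60, [0.17, 0.18, 1.96, 0.0, 1.0, 0.69]), ('F', 90, [0.17, 0.18, 1.96, 0.0, 1.0, 0.17]), ('N', 90, [0.17, 0.18, 1.96, 0.0, 1.0, 0.17])]
```

```bash
python3 - <<'E'
from plan import *
B=[.454,.197]
for wp in([([.47,.17,.20],rot(30,25,1)),([.46,.19,.20],rot(60,35,1)),(B+[.15],rot(60,72,1)),(B+[.085],rot(60,75,1))],[([.50,.20,.22],rot(35,20,1)),([.48,.21,.20],rot(60,35,1)),(B+[.15],rot(60,70,1)),(B+[.085],rot(60,75,1))]):
    cart(wp)
E
```

```text
rows 14 ik err 0.0149 max dq/row 0.603 qmin [-0.47 -0.69  2.11  0.28  0.51 -1.31] qmax [ 0.02 -0.02  2.7   2.77  1.23  0.39] end [ 0.02 -0.02  2.12  0.28  0.92  0.39]
[[0, 0.05, -0.029, -0.097, 0.017, -0.005, -0.007], [0, 0.099, -0.057, -0.194, 0.035, -0.011, -0.014], [0, 0.149, -0.086, -0.292, 0.052, -0.016, -0.021], [0, 0.146, -0.112, -0.299, 0.07, -0.022, -0.032], [0, 0.144, -0.139, -0.307, 0.088, -0.029, -0.042], [0, 0.141, -0.166, -0.315, 0.107, -0.035, -0.053], [0, 0.138, -0.193, -0.322, 0.125, -0.041, -0.064], [0, 0.089, -0.201, -0.31, 0.121, -0.06, -0.072]]
[[0, -0.035, -0.009, 0.036, -0.0, -0.021, -0.0], [0, -0.07, -0.017, 0.072, 0.0, -0.041, -0.0], [0, -0.105, -0.026, 0.108, -0.0, -0.062, -0.0], [0, -0.139, -0.035, 0.144, 0.0, -0.082, -0.0], [0, -0.259, -0.035, 0.253, 0.0, -0.086, -0.0], [0, -0.379, -0.035, 0.363, -0.0, -0.091, -0.0]]
rows 15 ik err 0.0 max dq/row 0.423 qmin [-0.38 -0.47  2.12  0.28  0.55 -1.31] qmax [ 0.02 -0.02  2.65  2.77  1.16  0.39] end [ 0.02 -0.02  2.12  0.28  0.92  0.39]
[[0, 0.075, -0.052, -0.04, 0.017, -0.001, -0.006], [0, 0.15, -0.104, -0.08, 0.033, -0.001, -0.012], [0, 0.225, -0.156, -0.121, 0.05, -0.002, -0.018], [0, 0.3, -0.208, -0.161, 0.066, -0.002, -0.024], [0, 0.269, -0.225, -0.174, 0.081, -0.012, -0.034], [0, 0.238, -0.241, -0.187, 0.096, -0.022, -0.044], [0, 0.207, -0.258, -0.2, 0.11, -0.031, -0.054], [0, 0.176, -0.274, -0.213, 0.125, -0.041, -0.064]]
[[0, -0.055, -0.016, 0.009, 0.0, -0.019, -0.0], [0, -0.11, -0.032, 0.018, 0.0, -0.039, -0.0], [0, -0.165, -0.048, 0.026, 0.0, -0.058, 0.0], [0, -0.219, -0.064, 0.035, 0.0, -0.078, 0.0], [0, -0.274, -0.08, 0.044, 0.0, -0.097, -0.0], [0, -0.407, -0.08, 0.137, 0.0, -0.104, -0.0], [0, -0.541, -0.08, 0.23, 0.0, -0.111, -0.0]]
```

```bash
python3 - <<'E'
from plan import *
B=[.454,.197]
cart([([.49,.20,.22],rot(35,20,1)),([.48,.21,.20],rot(60,35,1)),(B+[.15],rot(60,70,1)),(B+[.085],rot(60,75,1))],0,mang=4.5,md=.025)
E
```

```text
rows 24 ik err 0.0 max dq/row 0.286 qmin [-0.39 -0.53  2.12  0.28  0.54 -1.31] qmax [ 0.02 -0.02  2.67  2.77  1.16  0.39] end [ 0.02 -0.02  2.12  0.28  0.92  0.39]
[[0, 0.047, -0.036, -0.035, 0.011, -0.0, -0.004], [0, 0.095, -0.072, -0.069, 0.022, -0.001, -0.008], [0, 0.142, -0.108, -0.104, 0.033, -0.001, -0.012], [0, 0.189, -0.144, -0.138, 0.044, -0.002, -0.016], [0, 0.237, -0.181, -0.173, 0.055, -0.002, -0.02], [0, 0.284, -0.217, -0.207, 0.066, -0.002, -0.024], [0, 0.269, -0.225, -0.208, 0.075, -0.008, -0.029], [0, 0.253, -0.233, -0.209, 0.083, -0.013, -0.035]]
[[0, -0.013, -0.01, 0.005, 0.009, -0.006, -0.005], [0, -0.026, -0.021, 0.011, 0.018, -0.012, -0.009], [0, -0.039, -0.031, 0.016, 0.026, -0.018, -0.014], [0, -0.052, -0.041, 0.021, 0.035, -0.023, -0.018], [0, -0.066, -0.051, 0.027, 0.044, -0.029, -0.023], [0, -0.101, -0.057, 0.024, 0.043, -0.041, -0.025], [0, -0.137, -0.062, 0.021, 0.042, -0.053, -0.026], [0, -0.172, -0.067, 0.017, 0.041, -0.065, -0.028]]
[[0, -0.032, -0.01, 0.013, 0.0, -0.012, 0.0], [0, -0.064, -0.02, 0.026, 0.0, -0.024, 0.0], [0, -0.096, -0.03, 0.039, 0.0, -0.036, 0.0], [0, -0.129, -0.04, 0.053, 0.0, -0.049, 0.0], [0, -0.161, -0.05, 0.066, 0.0, -0.061, 0.0], [0, -0.233, -0.05, 0.146, 0.0, -0.065, 0.0], [0, -0.305, -0.05, 0.227, 0.0, -0.07, 0.0], [0, -0.378, -0.05, 0.308, 0.0, -0.075, -0.0]]
```

jog_arm(
  deltas=[
    [1, 0.047, -0.036, -0.035, 0.011, 0, -0.004],
    [0, 0.095, -0.072, -0.069, 0.022, -0.001, -0.008],
    [0, 0.142, -0.108, -0.104, 0.033, -0.001, -0.012],
    [0, 0.189, -0.144, -0.138, 0.044, -0.002, -0.016],
    [0, 0.237, -0.181, -0.173, 0.055, -0.002, -0.02],
    [0, 0.284, -0.217, -0.207, 0.066, -0.002, -0.024],
    [0, 0.269, -0.225, -0.208, 0.075, -0.008, -0.029],
    [0, 0.253, -0.233, -0.209, 0.083, -0.013, -0.035],
  ],
)

```text
clock: 21.65
ee_pos: [0.4877, 0.2024, 0.2145]
tcp_rot: [[0.297, 0.673, 0.677], [0.284, -0.74, 0.61], [0.912, 0.012, -0.411]]
force: [-0.2, 0.4, 0.1]
width: 0.001
```

jog_arm(
  deltas=[
    [0, -0.013, -0.01, 0.005, 0.009, -0.006, -0.005],
    [0, -0.026, -0.021, 0.011, 0.018, -0.012, -0.009],
    [0, -0.039, -0.031, 0.016, 0.026, -0.018, -0.014],
    [0, -0.052, -0.041, 0.021, 0.035, -0.023, -0.018],
    [0, -0.066, -0.051, 0.027, 0.044, -0.029, -0.023],
    [0, -0.101, -0.057, 0.024, 0.043, -0.041, -0.025],
    [0, -0.137, -0.062, 0.021, 0.042, -0.053, -0.026],
    [0, -0.172, -0.067, 0.017, 0.041, -0.065, -0.028],
  ],
)

```text
clock: 22.45
ee_pos: [0.4705, 0.205, 0.1804]
tcp_rot: [[0.373, 0.865, 0.335], [0.644, -0.501, 0.578], [0.668, -0.0, -0.744]]
force: [0.5, 1.1, -0.0]
width: -0.003
```

```bash
python3 - <<'E'
from plan import *; from m import st
st(); B=[.454,.197]
cart([(B+[.15],rot(60,70,1)),(B+[.085],rot(60,75,1))],0,mang=5,md=.03)
E
```

```text
t 22.45 q [-0.2535, -0.2647, 2.2718, 0.8212, 1.074, -0.1152] p [0.4705, 0.205, 0.1804] z [ 0.335  0.578 -0.744] F [ 0.5  1.1 -0. ] w -0.003
rows 8 ik err 0.0 max dq/row 0.094 qmin [-0.25 -0.26  2.12  0.28  0.92 -0.12] qmax [ 0.02 -0.02  2.27  0.82  1.07  0.39] end [ 0.02 -0.02  2.12  0.28  0.92  0.39]
[[0, -0.032, -0.01, 0.013, 0.0, -0.012, -0.0], [0, -0.063, -0.02, 0.025, 0.0, -0.024, -0.0], [0, -0.095, -0.031, 0.038, 0.0, -0.037, -0.0], [0, -0.126, -0.041, 0.05, 0.0, -0.049, -0.0], [0, -0.158, -0.051, 0.063, 0.0, -0.061, -0.0], [0, -0.23, -0.051, 0.143, 0.0, -0.065, -0.0], [0, -0.303, -0.051, 0.224, 0.0, -0.07, -0.0], [0, -0.375, -0.051, 0.304, 0.0, -0.075, -0.0]]
```

jog_arm(
  deltas=[
    [0, -0.032, -0.01, 0.013, 0, -0.012, 0],
    [0, -0.063, -0.02, 0.025, 0, -0.024, 0],
    [0, -0.095, -0.031, 0.038, 0, -0.037, 0],
    [0, -0.126, -0.041, 0.05, 0, -0.049, 0],
    [0, -0.158, -0.051, 0.063, 0, -0.061, 0],
    [0, -0.23, -0.051, 0.143, 0, -0.065, 0],
    [0, -0.303, -0.051, 0.224, 0, -0.07, 0],
    [0, -0.375, -0.051, 0.304, 0, -0.075, 0],
  ],
)

```text
clock: 23.25
ee_pos: [0.4541, 0.1978, 0.0841]
tcp_rot: [[0.484, 0.866, 0.129], [0.836, -0.501, 0.224], [0.258, -0.001, -0.966]]
force: [0.1, 0.1, 0.9]
width: 0.004
```

```bash
python3 - <<'E'
from jar import *; from m import *
s=st(); V=look(); p=s["ee_pos"]
for z in(.06,.05): delta([.454,.197,z],rot(60,75,1))
a=V["top"]["image"][140:250,140:260]; b=V["side"]["image"][120:230,160:280]
cv2.imwrite("pics/btn.png",cv2.resize(np.hstack([a,b]),None,fx=3.3,fy=3.3,interpolation=cv2.INTER_CUBIC)[:,:,::-1])
E
```

```text
t 23.25 q [0.0228, -0.014, 2.1171, 0.2813, 0.9203, 0.3894] p [0.4541, 0.1978, 0.0841] z [ 0.129  0.224 -0.966] F [0.1 0.1 0.9] w 0.004
side cap n 97 ztop 0.1781 encl 599.0 172.6 24.9 mean [0.5977 0.1685] slope [-0.001  0.008]
side body n 247 xy@.12 [0.5993 0.1724] lean [-0.     0.017]
top cap n 123 ztop 0.1787 encl 594.7 169.4 21.5 mean [0.5945 0.1687] slope [0.003 0.008]
top body n 55 xy@.12 [0.5957 0.1703] lean [ 0.001 -0.002]
d [-0.0265, 0.0135, 0.1069] [-0.0009, 0.0005, -0.0002] rows 0.4 0.0
d [-0.0393, 0.0138, 0.1552] [-0.0009, 0.0005, -0.0002] rows 0.6 0.0
```

View pics/btn.png

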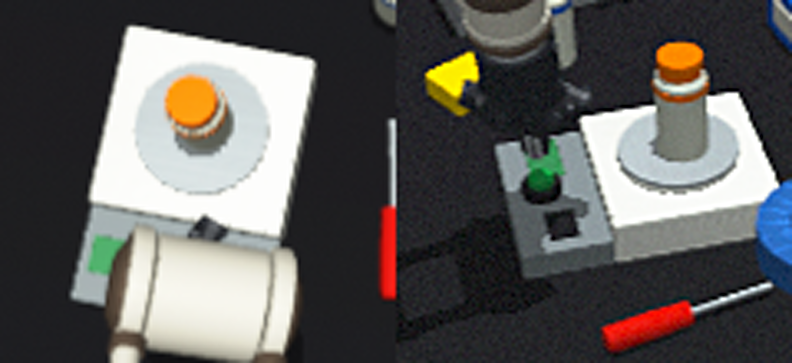

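The crop shows the closed fingertips at (538,150), right above the button at (543,182), with the jar upright on the pan. Pressing down in stages.

jog_arm(
  deltas=[
    [0, -0.012, 0, 0.04, 0, 0, 0],
    [0, -0.022, 0, 0.08, 0, 0, 0],
    [0, -0.031, 0, 0.116, 0, 0, 0],
    [0, -0.034, 0, 0.126, 0, 0, 0],
    [0, -0.036, 0, 0.136, 0, 0, 0],
    [0, -0.036, 0, 0.136, 0, 0, 0],
  ],
)

```text
clock: 23.95
ee_pos: [0.4536, 0.1973, 0.0572]
tcp_rot: [[0.484, 0.865, 0.131], [0.835, -0.502, 0.224], [0.26, 0.001, -0.966]]
force: [-1.0, -0.0, -0.6]
width: 0.002
```

jog_arm(
  deltas=[
    [0, -0.003, 0, 0.01, 0, 0, 0],
    [0, -0.005, 0, 0.019, 0, 0, 0],
    [0, -0.005, 0, 0.019, 0, 0, 0],
  ],
)

```text
clock: 24.25
ee_pos: [0.4541, 0.1974, 0.0536]
tcp_rot: [[0.484, 0.865, 0.132], [0.835, -0.502, 0.224], [0.26, 0.002, -0.966]]
force: [-0.2, -0.8, 2.8]
width: -0.003
```

jog_arm(
  deltas=[
    [0, -0.003, 0, 0.01, 0, 0, 0],
    [0, -0.004, 0, 0.015, 0, 0, 0],
    [0, -0.004, 0, 0.015, 0, 0, 0],
  ],
)

```text
clock: 24.55
ee_pos: [0.4541, 0.1974, 0.0504]
tcp_rot: [[0.484, 0.865, 0.132], [0.835, -0.502, 0.224], [0.26, 0.002, -0.966]]
force: [-0.2, -0.4, 5.0]
width: 0.0
```

jog_arm(
  deltas=[
    [0, -0.002, 0, 0.008, 0, 0, 0],
    [0, -0.003, 0, 0.01, 0, 0, 0],
    [0, -0.003, 0, 0.01, 0, 0, 0],
  ],
)

```text
clock: 24.85
ee_pos: [0.4543, 0.1974, 0.0494]
tcp_rot: [[0.483, 0.865, 0.132], [0.836, -0.501, 0.224], [0.26, 0.002, -0.966]]
force: [-6.0, -3.8, 16.2]
width: -0.002
```

The force rose from 5 to 16 N at z = 0.0494, which is the button's bottom stop. Retracting.

jog_arm(
  deltas=[
    [0, 0, 0, 0, 0, 0, 0],
    [0, 0.01, 0, -0.04, 0, 0, 0],
    [0, 0.03, 0, -0.12, 0, 0, 0],
    [0, 0.08, 0, -0.3, 0, 0, 0],
    [0, 0.13, 0, -0.5, 0, 0, 0],
    [0, 0.13, 0, -0.5, 0, 0, 0],
    [0, 0.13, 0, -0.5, 0, 0, 0],
  ],
)

```text
clock: 25.55
ee_pos: [0.4532, 0.1967, 0.1518]
tcp_rot: [[0.484, 0.865, 0.132], [0.836, -0.501, 0.224], [0.26, 0.002, -0.966]]
force: [0.4, 1.0, 0.2]
width: -0.004
```

```bash
python3 - <<'E'
from jar import *; from m import *
s=st(); V=look()
S0=pickle.load(open("s0.pkl","rb"))
for n in V:
    C=cloud(V[n]);H=hsv(V[n]);d=np.hypot(C[...,0]-.453,C[...,1]-.198); m=(d<.02)&(H[...,0]>45)&(H[...,0]<80)&(H[...,1]>100)&(C[...,2]>.04)&(C[...,2]<.075); P=C[m]
    if len(P): print(n,"btn",len(P),np.percentile(P[:,2],[50,95]).round(4))
cv2.imwrite("pics/end.png",V["side"]["image"][:,:,::-1])
E
```

```text
t 25.55 q [0.0202, -0.1317, 2.0757, 0.2549, 1.0707, 0.4367] p [0.4532, 0.1967, 0.1518] z [ 0.132  0.224 -0.966] F [0.4 1.  0.2] w -0.004
side cap n 94 ztop 0.178 encl 600.1 169.2 24.7 mean [0.5979 0.1691] slope [ 0.003 -0.029]
side body n 251 xy@.12 [0.5997 0.1715] lean [ 0.01  -0.004]
top cap n 135 ztop 0.1787 encl 593.9 169.8 21.3 mean [0.5939 0.1698] slope [-0.019 -0.02 ]
top body n 57 xy@.12 [0.5962 0.1703] lean [0.006 0.009]
side btn 53 [0.0543 0.0588]
```

View pics/end.png

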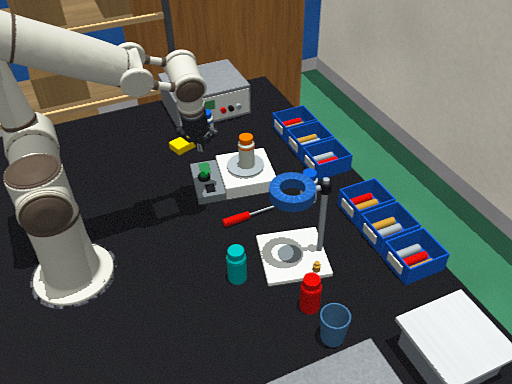

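The jar stands on the pan with its cap at (246,140), the button at (205,168) is back up, and the gripper is clear. The driver, weight, cup, red and turquoise jars and case look unmoved. Handing in.

```bash
python3 -c "
from bench import job_done
print(job_done())"
```

```text
the job is handed in; nothing more can be done
None
```

The leak check is done and handed in at about 25.6 s of the 61 s allowed; the hand-in gave no verdict.

- **Inversion:** I took the jar from under the ring with the tool nearly level, from the left to miss the turquoise jar. I then turned it cap down, about 25° from straight down by the tool pose. It stayed there for over 2 s.
- **Placing:** I lowered it onto the pan with about 7 N of contact, let go and backed off. The last fits put it about 5 mm from the pan centre, upright within about 0.02 rad. Cap-top height matched the jar standing on the pan.
- **Button:** I pressed with closed fingertips. The force rose from 5 N to 16 N at about 6 mm of travel, which I took as the bottom stop. After the retreat the button's height was back to its starting value in the side view.
- **At the end:** The gripper hung clear about 100 mm above the button with no contact force. The other loose things visible in the final side picture look unmoved, but I did not measure them. The second blue jar is mostly hidden behind the ring there.

**Disagreements between views:** The two cameras differ by 3–4 mm in x, so I used the mean. In the last check the arm hid the button from the top view, so only the side view confirms it came back up.

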